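# Load a piston under the parts washer's splash flap

## Robot

A 6-joint arm with a two-finger parallel gripper is mounted at the origin on the work surface. World frame = base frame: x ahead of the robot, y to its left, z up, the work surface at z = 0. Lengths are in m, angles in degrees, forces in N, time in s.
With the tool pointing down it reaches from about 0.375 to 0.925 m from the base axis. Payload 5.7 kg.
Tool frame: the origin (TCP) lies midway between the tips of the shut fingers; the grasp point (between the pads) lies 19 mm behind it (robot.tcp_to_grasp is the distance from the TCP to the grasp point, in m); z points along the fingers, y is the line along which they close (so a half turn about z gives the same grasp; the last joint's range is limited). The gripper opens to 85 mm and grips with 20 to 120 N. Pads are 22 mm wide; open, the fingers measure 114 mm over their backs; the gripper's body (76 mm by 85 mm) begins 54 mm behind the grasp point. The pads swing forward as they close: fully open they stand 13 mm farther back than shut.
Start: joints at [-73.917, 20.558, 86.54, -0, 72.909, -6.595], TCP at [0.231, -0.554, 0.21] pointing down, gripper open.
Joint ranges: [-170.27, 170.27], [-57.76, 135], [12.27, 136.19], [-55.21, 235.2], [11.17, 155.16], [-170.74, 170.74]. Speed limits (degrees/s): [136.94, 136.94, 180, 180, 180, 180].

## Interface

Orientations are given as [roll, pitch, yaw] about the fixed x, y, z axes, in that order (R = Rz(yaw) Ry(pitch) Rx(roll)).
In Python, from bench import robot gives the robot as it stands.
- The arm moves only by the tool play_rows, never from a script. Its argument "targets" is a list that holds one entry, the list of rows, each a list of 7 numbers: the turn, a rotation vector about the tool's x, y, z in rad, then the shift along the tool's x, y, z in cm, then the closure, from -1 (fully open) to 1 (shut). A call has 1 to 8 rows; each row is the pose to reach, as a shift and turn from the pose commanded when the call began, along the tool's axes at that moment; what a row does not reach only later rows make up. A row lasts 1/12 s, in which the tool goes at most 41.7 mm and 7.16 degrees, less where a joint would pass 70% of its speed; a pose out of reach is approached as far as the arm can. A call with a gripper value outside its range is refused whole. The fingers move at their own pace and stop on an object; "squeeze" is the grip in N (left out, the last holds). Time passes only in rows, so rows that repeat a pose let the fingers close. It gives the time, the measured TCP pose, the force, the opening and the grip force at its end, in the units of the state.
- robot.get_state(): the state, without advancing time (a new reading comes with each control period).
- robot.read_camera(name): name is "side" or "top" or "wrist"; returns a dict with "color" (420x560x3 uint8, red, green, blue), "z_map" (420x560 float32, m along the optical axis (not along the pixel's ray), 0 where there is no reading), "fx", "fy", "cx", "cy" (pixels), "pose" (4x4, takes a point from camera to world coordinates). Camera axes: x right, y up, looking along -z (the intrinsics and any distortion apply to the point x, -y, -z); pixel columns grow to the right and rows downward; lengths in m; the calibration is good to about 2 mm. A picture is of the moment at which its call begins.
- robot.hand_in(): hands the job in; it is judged then, once.
The state is a dict: "clock": time; "joints": joint angles; "joint_vel": joint speeds; "effort": joint torques, N m; "eef_pos": TCP position; "tool_rot": TCP orientation; "force": force on the tool from outside, world axes, zero at the start; "ft_torque": the same for the moment, N m; "finger_gap": finger opening in m; "finger_force": force on a finger pad.
Only numpy, scipy, OpenCV 4.12 (cv2) and the standard library are available. Lean on these libraries where they do the work, as an engineer would, in place of code of your own. Each camera call takes 0.05 s, during which the arm holds its last target. There are 200 camera calls.

## Task

The oily moped piston on the drain board is due for washing: do not pick it up or pinch it. Lift the washer's spring-closed splash flap with one fingertip, hold it open, and with the other fingertip gently push the piston along the board and under the raised flap until it stands wholly inside the cabinet, without letting the flap drop on it; then draw the hand out so that the flap falls fully shut behind it. Keep the piston upright on the deck and leave the valve spring, socket, grease tub and screwdriver where they are.

Things in the scene. Friction and masses are not known exactly. Their poses are not given: they have to be found in the camera images.
- washer: Bench-top parts washer, fixed, 420 mm wide (y -210 to 210), 455 long (x -185 to 270). Origin on the bench top below the middle of the shut flap's lip; x level into the cabinet, away from the robot; y left, z up; it stands turned a little about z. Flat steel deck 50 above the bench: open drain board for x -185 to 0 (6 high rim at its front and sides), inside the cabinet from x = 0 to the back wall at 266
- hinge_mid (a point): Middle of the flap's level hinge pin, at x 130, y 0, z 165 mm in the washer frame; fixed. Before it the cabinet is closed only by the flap and by 4 mm thick cheeks at y = -156 and +156 (from x = 12 back); the rigid roof (with a clear window) lies at z 165 to 169, from x = 140 back, so it is 115 high inside. Site axes as the washer's
- flap_lip (a point): Middle of the rounded lip on the flap's free edge: slick white nylon edging of radius 4 mm, 304 long, parallel to the washer's y. Moves with the flap. Shut, it is at x 0, y 0, z 90 in the washer frame: 36 of clear gap between lip and deck, enough for a fingertip, not for the piston
- flap (a joint): Opening of the splash flap, rad: 0 shut on its stop, 1.25 limit. Aluminium sheet 150 mm from hinge to lip, 304 wide, 3 thick; shut, it slopes 30 degrees below level from hinge down to lip. The lip swings up and out to the robot: 16 up, 8 out at 0.12; 34 up, 14 out at 0.25; 75 up, 20 out at 0.52 (level). Spring and weight shut it, 3 to 4 N at the lip; pushed inwards it stays shut
- valve_spring: Loose valve spring, upright, 30 in diameter, 42 high, on the right (-y) edge of the drain board near the flap. Origin at the centre of its underside. Leave alone
- socket: Loose deep socket, upright steel cylinder 30 in diameter, 64 high, on the bench left of the washer. Origin at the centre of its underside. Leave alone
- grease_tub: Loose white tub 90 in diameter, 88 high, with an orange brush handle sticking out to 155 high, on the bench left of the washer. Origin at the centre of its underside. Leave alone
- screwdriver: Loose screwdriver 200 long lying on the bench right of the washer. Leave alone
- piston_center (a point): Centre (half-way up) of the loose moped-engine piston: a plain aluminium cylinder, 38 mm in diameter, 42 high, about 0.11 kg, with three ring lines near its top and a dark crown; stands upright, crown up, on the drain board in front of the flap. Oily: it slides easily (friction about 0.25). Site z along its axis, up
Not all that is in view belongs to the job. What is shaped like the part that bears piston_center but blue or red is not meant.

How it is judged (in metres and radians):
On the way, in this order (a step that is already met when the one before it is completed fails the run):
1. the flap is lifted by the fingers, clear of the piston's height, while the piston is still outside (value of joint flap above 0.08 rad and contact force between the fingers and flap above 0.3 N and x of piston_center in the frame of washer below 0 m), for 0.2 s.
2. the piston is pushed in behind the lip while the fingers hold the flap up clear of it (value of joint flap above 0.08 rad and contact force between the fingers and flap above 0.3 N and contact force between flap and piston below 0.1 N and x of piston_center in the frame of washer above 0.02 m), for 0.2 s.
At the end, for the whole second after the job is handed in: The piston stands upright (within 0.1 rad) and at rest on the deck inside the cabinet, its centre at least 24 mm behind the shut lip's line and not touched by the flap, and the flap is shut to within 0.03 rad (x of piston_center in the frame of washer between 0.024 and 0.25 m and y of piston_center in the frame of washer between -0.14 and 0.14 m and z of piston_center in the frame of washer between 0.066 and 0.076 m and angle between piston_center's own z axis and vertical below 0.1 rad and linear speed of piston below 0.01 m/s and value of joint flap below 0.03 rad and contact force between flap and piston below 0.1 N).
It fails at once if the piston is lifted off the deck (by over 10 mm) or falls off the drain board (z of piston_center in the frame of washer above 0.081 m or z of piston_center in the frame of washer below 0.059 m).
It fails at once if the piston is knocked over (angle between piston_center's own z axis and vertical above 0.5 rad).
It fails at once if the piston is pinched or rammed (over 15 N from the fingers) (contact force between the fingers and piston above 15 N).
It fails at once if the flap drops or rests on the piston (over 2 N) (contact force between flap and piston above 2 N).
It fails at once if the valve spring, socket, grease tub or screwdriver is moved by more than 20 mm (distance of any of valve_spring, socket, grease_tub, screwdriver from where it was at the start of the episode above 0.02 m).
It also fails if it takes over 64 s, if anything falls off the work surface, if the arm or the gripper's body presses on something with over 40 N, if the wrist force passes 120 N, or if a joint passes its speed limit or range.

## Working session

There is one attempt and no reset: what is moved stays moved. The work goes in short steps, Python scripts to look and compute and a tool call to move; the robot and the scene stay as the last step left them, time stands still between calls to the robot, and variables do not carry over. Pictures are saved under pics/ and viewed, at most 10 in all, crops included, and the job is handed in when it is done.

Besides the shell and the picture viewer there is one more tool, called after "Emit:" by a JSON object that holds its "method" and its "body". play_rows: Moves the arm, as the interface text tells. Its arguments: {"type":"object","properties":{"targets":{"type":"array","items":{"type":"array","items":{"type":"array","items":{"type":"number"}}}},"squeeze":{"type":"number"}},"required":["targets"]}

```bash
ls; mkdir -p pics; python3 - <<'E'
from bench import robot
import cv2,pickle
d={}
for n in("side","top","wrist"):
    c=robot.read_camera(n);d[n]=c
    print(n,c["fx"],c["fy"],c["cx"],c["cy"],c["pose"].round(3).tolist(),[k for k in c])
    
pickle.dump(d,open("c0.pkl","wb"))
im=d["top"]["color"][:,:,::-1];cv2.imwrite("pics/top0.png",cv2.resize(im,(800,600)))
im=d["side"]["color"][:,:,::-1];cv2.imwrite("pics/side0.png",cv2.resize(im,(800,600)))
print(robot.get_state())
E
```

```text
pics
side 442.31748959329224 442.31748959329224 276.2989004541982 211.12116002674685 [[-0.996, 0.074, -0.056, 0.495], [-0.09, -0.617, 0.782, 0.805], [0.023, 0.783, 0.621, 0.724], [0.0, 0.0, 0.0, 1.0]] ['color', 'z_map', 'fx', 'fy', 'cx', 'cy', 'pose']
top 389.6296429121474 389.6296429121474 273.42795756963716 204.34096146107817 [[0.028, 0.996, -0.089, 0.478], [-0.999, 0.029, 0.013, 0.05], [0.016, 0.089, 0.996, 0.976], [0.0, 0.0, 0.0, 1.0]] ['color', 'z_map', 'fx', 'fy', 'cx', 'cy', 'pose']
wrist 296.7397010063743 296.7397010063743 276.8348637236272 203.97378170177458 [[0.386, 0.874, 0.296, 0.306], [-0.923, 0.366, 0.122, -0.522], [-0.002, -0.321, 0.947, 0.372], [0.0, 0.0, 0.0, 1.0]] ['color', 'z_map', 'fx', 'fy', 'cx', 'cy', 'pose']
{'clock': 0.15, 'joints': array([-7.39178134e+01,  2.05894799e+01,  8.65842507e+01, -5.36272165e-04,
        7.29109197e+01, -6.59452832e+00]), 'joint_vel': array([ 0.01290094, -0.00966595, -0.35161321, -0.03275141,  0.00338602,
       -0.0037092 ]), 'effort': array([-1.28000076e-03, -5.28030789e+01, -2.78929996e+01, -2.59864510e-04,
        8.33517057e-03, -2.55329684e-05]), 'eef_pos': array([ 0.23115262, -0.55307311,  0.20953936]), 'tool_rot': array([-1.79915851e+02, -9.21246180e-03,  2.26768661e+01]), 'force': array([-0.37257115,  0.37089023, -0.31358252]), 'ft_torque': array([ 0.03191715, -0.09901022, -0.03047169]), 'finger_force': 0.0, 'finger_gap': 0.08527680172099471}
```

View pics/top0.png

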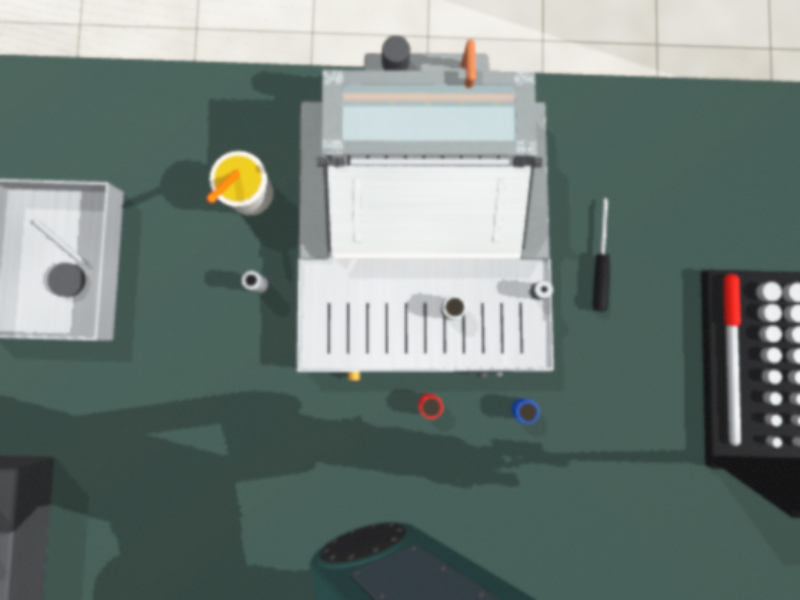

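View pics/side0.png

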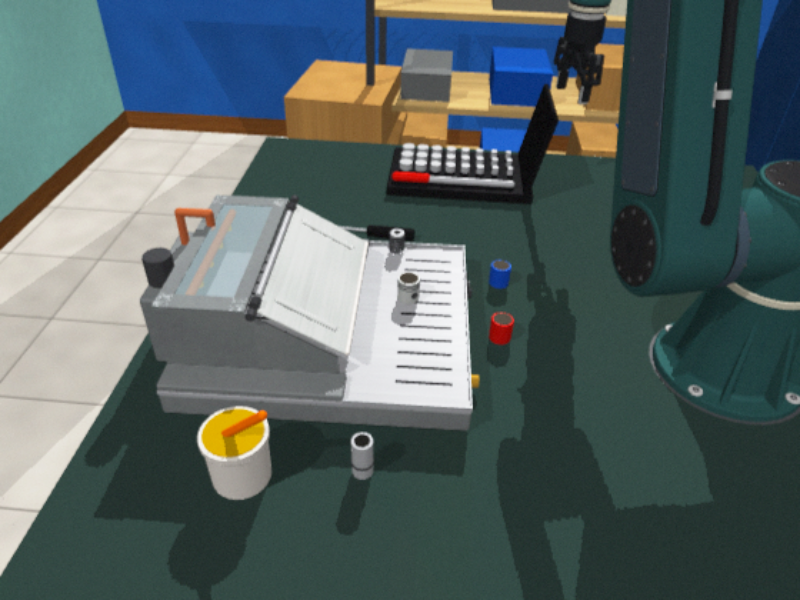

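Candidates in the 800x600 top view: aluminium cylinder with dark crown at (455,308) on the drain board, red ring-cylinder at (431,406) and blue one at (527,411) on the bench, valve spring at (542,289) and socket at (252,281). I choose (455,308), the plain aluminium one standing before the flap. Next I measure and check it with a close crop.

```bash
cat > h.py <<'E'
import numpy as np,cv2,pickle
def cloud(c):
    h,w=c["z_map"].shape;v,u=np.mgrid[:h,:w];z=c["z_map"]
    p=np.stack([(u-c["cx"])/c["fx"]*z,-(v-c["cy"])/c["fy"]*z,-z],-1)
    return p@c["pose"][:3,:3].T+c["pose"][:3,3]
def ray(c,u,v,h):
    d=c["pose"][:3,:3]@np.array([(u-c["cx"])/c["fx"],-(v-c["cy"])/c["fy"],-1]);o=c["pose"][:3,3]
    return o+d*(h-o[2])/d[2]
def pix(c,p):
    q=c["pose"][:3,:3].T@(np.array(p)-c["pose"][:3,3]);return c["cx"]+c["fx"]*q[0]/-q[2],c["cy"]-c["fy"]*q[1]/-q[2]
E
python3 - <<'E'
from h import *
d=pickle.load(open("c0.pkl","rb"));t=d["top"];P=cloud(t)
z=P[...,2];u0,v0=[int(a/1.4286) for a in(455,308)]
print("deck",P[v0+20,u0-40],"piston",P[v0,u0])
m=((z>.035)&(z<.075)&(t["z_map"]>0)).astype(np.uint8)
n,l,s,ce=cv2.connectedComponentsWithStats(m)
k=l[v0+20,u0-40];print(s[k])
q=P[l==k]
r=cv2.minAreaRect((q[:,:2]*1000).astype(np.float32));print(r);print(cv2.boxPoints(r))
# front edge and side edges in pixels: subpixel by line fit
fr=[];ys=[]
for u in range(225,375,3):
    c=np.where(l[:,u]==k)[0].max();fr.append(P[c,u,:2])
print("front fit",np.polyfit([a[1] for a in fr],[a[0] for a in fr],1))
L=[];R=[]
for v in range(190,255,3):
    c=np.where(l[v]==k)[0];L.append(P[v,c.min(),:2]);R.append(P[v,c.max(),:2])
L,R=map(np.array,(L,R));print("L",np.polyfit(L[:,0],L[:,1],1),"R",np.polyfit(R[:,0],R[:,1],1))
# piston top mask
for n_,(zz0,zz1) in {"piston":(.083,.1)}.items():
    mm=((z>zz0)&(z<zz1)).astype(np.uint8)
    n,l2,s,ce=cv2.connectedComponentsWithStats(mm);
    for i in range(1,n):
        if s[i,4]>40:print(s[i],ce[i],ray(t,*ce[i],.092),z[l2==i].mean())
# lip: lower edge of flap
for u in range(240,365,20):
    c=P[150:200,u];j=np.where(z[150:200,u]>.08)[0];print(u,150+j.max(),P[150+j.max(),u].round(4))
for n_,(uu,vv) in {"t":(455,308),}.items():
    im=t["color"][int(vv/1.4286)-60:int(vv/1.4286)+60,int(uu/1.4286)-80:int(uu/1.4286)+80,::-1]
s_=d["side"]["color"][140:290,200:400,::-1]
cv2.imwrite("pics/crop.png",np.hstack([cv2.resize(im,(400,300)),cv2.resize(s_,(400,300))]))
E
```

```text
deck [0.48769459 0.02457575 0.04990639] piston [ 0.53516527 -0.06410949  0.09172355]
[  208    71   179   190 16536]
((657.7152709960938, -15.869125366210938), (457.2029724121094, 421.1932067871094), 1.6816388368606567)
[[ 423.03207  187.92825]
 [ 435.39243 -233.08356]
 [ 892.39844 -219.6665 ]
 [ 880.0381   201.3453 ]]
front fit [-0.02408505  0.43198863]
L [0.03386716 0.17092836] R [ 0.13359411 -0.29458718]
[ 147  107   40   38 1052] [167.38973384 124.75475285] [0.73374677 0.28790728 0.092     ] 0.08824321378664314
[ 232  163  137   18 1252] [298.69249201 175.64776358] [ 0.62427812 -0.01810298  0.092     ] 0.09490042142659638
[374 197  13  13 128] [379.9453125 202.6171875] [ 0.56761633 -0.20549614  0.092     ] 0.09085364616543722
[310 207  17  17 222] [317.70720721 214.85585586] [ 0.53545645 -0.06340078  0.092     ] 0.09160230861612798
[   0  326   17   94 1040] [  6.90192308 368.68653846] [0.18131618 0.60670961 0.092     ] 0.09501406207298327
[514 329  46   8 159] [534.27672956 331.34591195] [ 0.28865023 -0.5529808   0.092     ] 0.09131586198364333
240 180 [0.6104 0.1161 0.0901]
260 196 [0.4776 0.0497 0.9756]
280 187 [0.4776 0.0497 0.9756]
300 180 [ 0.6144 -0.0214  0.0916]
320 180 [ 0.6157 -0.0672  0.0922]
340 180 [ 0.6169 -0.113   0.093 ]
360 180 [ 0.6186 -0.1594  0.0915]
```

View pics/crop.png

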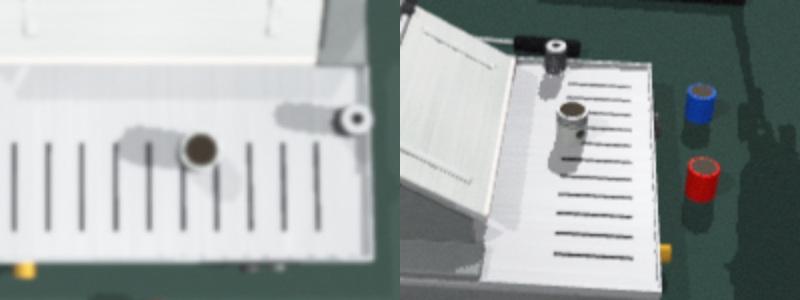

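The crop confirms it: plain aluminium with dark crown and ring lines at (200,150) in the crop. The red and blue cylinders are off the board.

Plan:
1. With the tool pointing down and fingers shut, push the piston to about 36 mm before the lip.
2. Then, with the open hand pitched shallow and yawed right, put the left finger under the flap and push with the right one.

Emit:
{"method": "play_rows", "body": {"targets": [[[0,0,0.02,3.1,-2.6,0,1],[0,0,0.04,6.2,-5.2,0,1],[0,0,0.06,9.3,-7.7,0,1],[0,0,0.08,12.4,-10.3,0,1],[0,0,0.1,15.5,-12.9,0,1],[0,0,0.12,18.6,-15.4,0,1],[0,0,0.14,21.7,-18,0,1],[0,0,0.157,24.8,-20.5,0,1]]]}}

```text
clock: 0.82
eef_pos: [0.3814, -0.2668, 0.2101]
tool_rot: [-180.0, 0.0, 13.6]
force: [0.8, -0.2, 0.5]
finger_gap: -0.0004
finger_force: 0.0
```

```bash
cat >> h.py <<'E'
from scipy.spatial.transform import Rotation as Ro
W=np.array([.616,-.0173]);YW=np.radians(1.67)
def w2(p): # washer xy -> world
    c,s=np.cos(YW),np.sin(YW);return W+np.array([c*p[0]-s*p[1],s*p[0]+c*p[1]])
def w2i(p):
    c,s=np.cos(YW),np.sin(YW);d=np.array(p)[:2]-W;return np.array([c*d[0]+s*d[1],-s*d[0]+c*d[1]])
def Rtool(yaw,pitch,roll=0): # deg; pitch = below level; yaw world heading; roll>0 raises left finger
    z=np.array([np.cos(np.radians(pitch)),0,-np.sin(np.radians(pitch))]);y=np.array([0,-1.,0]);x=np.cross(y,z)
    return Ro.from_euler('z',yaw,degrees=True)*Ro.from_matrix(np.stack([x,y,z],1))*Ro.from_rotvec([0,0,np.radians(roll)])
def row(st,p,R):
    R0=Ro.from_euler('xyz',st["tool_rot"],degrees=True)
    return np.r_[(R0.inv()*R).as_rotvec().round(3),(R0.inv().apply(np.array(p)-st["eef_pos"])*100).round(2)]
E
python3 - <<'E'
from h import *
from bench import robot
s=robot.get_state();print(s["clock"],s["eef_pos"],s["tool_rot"],s["finger_gap"],s["joints"])
P=np.array([.5355,-.0634]);n=np.array([.9716,.2368])
for k in(.055,):
    print(row(s,[*(P-k*n),.21],Rtool(13.7,90)),row(s,[*(P-k*n),.064],Rtool(13.7,90)))
R=Rtool(0,30,10).as_matrix();print(R)
E
```

```text
0.8167 [ 0.38135187 -0.26678779  0.21011126] [-1.79980522e+02  2.92332556e-03  1.36021123e+01] -0.0003928800893398081 [-4.34964614e+01  9.38897029e+00  1.02458829e+02  8.75372632e-03
  6.81701425e+01  3.28981704e+01]
[-0.000e+00  0.000e+00 -2.000e-03  1.427e+01 -1.613e+01  2.000e-02] [-0.000e+00  0.000e+00 -2.000e-03  1.427e+01 -1.613e+01  1.462e+01]
[[ 0.49240388 -0.08682409  0.8660254 ]
 [-0.17364818 -0.98480775  0.        ]
 [ 0.85286853 -0.15038373 -0.5       ]]
```

Emit:
{"method": "play_rows", "body": {"targets": [[[0,0,0,2.4,-2.7,0,1],[0,0,0,4.8,-5.4,0,1],[0,0,0,7.2,-8.1,0,1],[0,0,0,9.6,-10.8,0,1],[0,0,0,12,-13.5,0,1],[0,0,0,14.2,-16.1,0,1],[0,0,0,14.2,-16.1,4,1],[0,0,0,14.2,-16.1,7,1]]]}}

```text
clock: 1.48
eef_pos: [0.483, -0.0771, 0.1401]
tool_rot: [179.9, -0.2, 13.9]
force: [-0.7, 0.5, -1.3]
finger_gap: -0.0001
finger_force: 0.0
```

Emit:
{"method": "play_rows", "body": {"targets": [[[0,0,0,0,0,2,1],[0,0,0,0,0,4,1],[0,0,0,0,0,6,1],[0,0,0,0,0,7,1],[0,0,0,0,0,7.4,1],[0,0,0,0,0,7.5,1],[0,0,0,0,0,7.5,1],[0,0,0,0,0,7.5,1]]]}}

```text
clock: 2.15
eef_pos: [0.4818, -0.0791, 0.0661]
tool_rot: [180.0, -0.1, 13.7]
force: [-0.1, 1.3, 0.0]
finger_gap: 0.0001
finger_force: 0.0
```

```bash
python3 - <<'E'
from h import *
from bench import robot
s=robot.get_state();print(s["clock"],s["eef_pos"],s["tool_rot"],s["joints"])
w=robot.read_camera("wrist");t=robot.read_camera("side")
cv2.imwrite("pics/w1.png",np.hstack([cv2.resize(w["color"][:,:,::-1],(400,300)),cv2.resize(t["color"][120:300,200:440,::-1],(400,300))]))
E
```

```text
2.15 [ 0.48184929 -0.07909907  0.06614504] [ 1.79953884e+02 -8.81695838e-02  1.36738581e+01] [-1.74389574e+01  2.23842219e+01  1.09176430e+02  8.13478752e-03
  4.83400325e+01  5.88818180e+01]
```

View pics/w1.png

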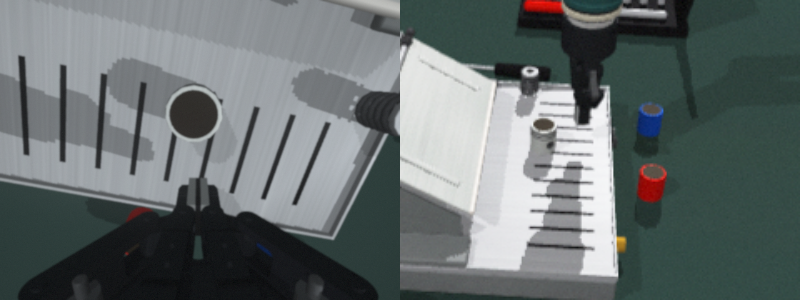

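Wrist view: piston at (193,113) straight ahead of the shut fingertips at (197,190). Slow push.

Emit:
{"method": "play_rows", "body": {"targets": [[[0,0,0,0.6,-0.1,0,1],[0,0,0,1.2,-0.2,0,1],[0,0,0,1.7,-0.2,0,1],[0,0,0,2.2,-0.2,0,1],[0,0,0,2.7,-0.2,0,1],[0,0,0,3.2,-0.2,0,1],[0,0,0,3.7,-0.2,0,1],[0,0,0,4.2,-0.2,0,1]]]}}

```text
clock: 2.92
eef_pos: [0.5217, -0.0667, 0.0651]
tool_rot: [-180.0, 0.0, 13.7]
force: [-0.0, 0.6, -0.3]
finger_gap: 0.0002
finger_force: 0.2
```

Emit:
{"method": "play_rows", "body": {"targets": [[[0,0,0,0.5,0,0,1],[0,0,0,1,0,0,1],[0,0,0,1.5,0,0,1],[0,0,0,1.9,0,0,1],[0,0,0,2.2,0,0,1],[0,0,0,2.4,0,0,1],[0,0,0,2.5,0,0,1],[0,0,0,2.5,0,0,1]]]}}

```text
clock: 3.58
eef_pos: [0.5458, -0.061, 0.0652]
tool_rot: [-180.0, -0.0, 13.7]
force: [0.2, 0.9, 0.2]
finger_gap: 0.0
finger_force: 0.0
```

```bash
cat >> h.py <<'E'
def piston(t,guess_px=None):
    P=cloud(t);z=P[...,2];hsv=cv2.cvtColor(t["color"],cv2.COLOR_RGB2HSV)
    m=((z>.085)&(z<.097)&(hsv[...,2]<130)).astype(np.uint8)
    n,l,s,ce=cv2.connectedComponentsWithStats(m);out=[]
    for i in range(1,n):
        x=ray(t,*ce[i],.092)
        if 20<s[i,4]<400 and .45<x[0]<.72 and -.19<x[1]<.12: out.append((s[i].tolist(),ce[i].round(1).tolist(),x[:2].round(4).tolist(),w2i(x).round(4).tolist()))
    return out
E
python3 - <<'E'
from h import *
from bench import robot
print(piston(pickle.load(open("c0.pkl","rb"))["top"]))
s=robot.get_state();print(s["clock"],s["eef_pos"],w2i(s["eef_pos"]))
for n in("top","side","wrist"):
    c=robot.read_camera(n);print(n,piston(c))
E
```

```text
[([312, 209, 12, 12, 112], [317.8, 214.5], [0.5363, -0.0637], [-0.081, -0.044])]
3.5833 [ 0.54581467 -0.06095999  0.06521672] [-0.07142789 -0.04159604]
top []
side [([264, 192, 13, 7, 68], [269.9, 195.2], [0.5737, -0.0505], [-0.0433, -0.032]), ([278, 193, 9, 5, 22], [281.5, 195.7], [0.5455, -0.052], [-0.0714, -0.0326])]
wrist [([0, 68, 20, 5, 22], [9.4, 69.7], [0.6107, 0.0706], [-0.0028, 0.088]), ([21, 72, 33, 8, 36], [36.8, 75.7], [0.611, 0.0594], [-0.0028, 0.0769]), ([238, 174, 75, 36, 285], [272.1, 183.6], [0.5888, -0.0481], [-0.0281, -0.03]), ([264, 249, 26, 8, 178], [276.6, 251.9], [0.5542, -0.0587], [-0.063, -0.0396]), ([250, 258, 13, 6, 52], [256.7, 260.1], [0.5471, -0.0499], [-0.0698, -0.0305]), ([291, 258, 12, 6, 54], [296.0, 260.2], [0.5519, -0.0697], [-0.0656, -0.0505])]
```

Emit:
{"method": "play_rows", "body": {"targets": [[[0,0,0,0.2,0,0,1],[0,0,0,0.4,0,0,1],[0,0,0,0.6,0,0,1],[0,0,0,0.6,0,0,1],[0,0,0,-1.5,0,0,1],[0,0,0,-4,0,0,1],[0,0,0,-5,0,-3,1],[0,0,0,-5,0,-7,1]]]}}

```text
clock: 4.4
eef_pos: [0.4905, -0.0718, 0.1325]
tool_rot: [-179.7, 0.6, 13.6]
force: [1.2, 1.2, 0.6]
finger_gap: -0.0003
finger_force: 0.0
```

```bash
python3 - <<'E'
from h import *
from bench import robot
s=robot.get_state();print(s["clock"],s["eef_pos"],w2i(s["eef_pos"]),s["tool_rot"])
for n in("top","side","wrist"):
    c=robot.read_camera(n);print(n,piston(c))
E
```

```text
4.4 [ 0.49054668 -0.07182321  0.13248727] [-0.126989   -0.05084398] [-179.67939665    0.58554341   13.64504021]
top [([308, 190, 12, 11, 109], [313.6, 195.0], [0.5806, -0.0531], [-0.0364, -0.0347])]
side [([261, 193, 13, 6, 64], [267.0, 195.5], [0.5803, -0.0487], [-0.0366, -0.0303])]
wrist [([468, 37, 24, 30, 161], [478.8, 52.4], [0.641, -0.1743], [0.0204, -0.1576])]
```

Piston now at about (-0.0365, -0.0325) in the washer frame. Next I compute the poses for lifting, then pivoting about the left fingertip.

```bash
cat >> h.py <<'E'
YD=np.degrees(YW)
def pose(Rt,z,psi,pitch=33,roll=0,hf=.048):
    R=Rtool(YD-psi,pitch,roll);M=R.as_matrix()
    off=-.013*M[:,2]+hf*M[:,1]+.011*M[:,0]
    p=np.r_[w2(Rt),z]-off
    L=p-.013*M[:,2]-hf*M[:,1]+.011*M[:,0]
    return p,R,np.r_[w2i(L),L[2]]
def u(psi):a=np.radians(psi);return np.array([np.cos(a),-np.sin(a)])
E
python3 - <<'E'
from h import *
from bench import robot
s=robot.get_state();P=np.array([-.0365,-.0325])
C=P-.019*u(40)
for k,z in((.06,.16),(.06,.0735),(.004,.0735)):
    p,R,L=pose(C-k*u(40),z,40);print(k,z,"tcp",p.round(4),"rpy",R.as_euler('xyz',degrees=True).round(1),"L",L.round(4),row(s,p,R))
E
```

```text
0.06 0.16 tcp [0.5521 0.0328 0.1437] rpy [180.  -57.  -38.3] L [-0.0353  0.0918  0.16  ] [-0.45   0.916  0.829  7.6   -9.11  -0.53 ]
0.06 0.0735 tcp [0.5521 0.0328 0.0572] rpy [180.  -57.  -38.3] L [-0.0353  0.0918  0.0735] [-0.45   0.916  0.829  7.55  -9.14   8.12 ]
0.004 0.0735 tcp [ 0.596  -0.002   0.0572] rpy [180.  -57.  -38.3] L [0.0076 0.0558 0.0735] [-0.45   0.916  0.829 10.99  -4.72   8.15 ]
```

Emit:
{"method": "play_rows", "body": {"targets": [[[0,0,0,0,-1,-3,-1],[-0.04,0.09,0.08,1,-2,-5,-1],[-0.08,0.17,0.15,2,-3,-6,-1],[-0.12,0.25,0.23,3,-4,-6,-1],[-0.16,0.33,0.3,4,-5,-6,-1],[-0.2,0.41,0.37,5,-6,-6,-1],[-0.24,0.49,0.44,6,-7,-6,-1],[-0.28,0.57,0.51,7,-8,-6,-1]]]}}

```text
clock: 5.22
eef_pos: [0.5369, 0.0072, 0.193]
tool_rot: [171.5, -28.4, -9.2]
force: [0.2, -1.6, 0.3]
finger_gap: 0.0856
finger_force: 0.0
```

```bash
python3 - <<'E'
from h import *
from bench import robot
s=robot.get_state();P=np.array([-.0365,-.0325]);print(s["joints"])
C=P-.019*u(40)
p,R,L=pose(C-.06*u(40),.16,40);print(row(s,p,R))
E
```

```text
[  3.95552322   7.01090354 117.34472863 -27.6067955   32.7447473
 125.72472781]
[-0.205  0.458  0.411 -1.38  -3.45   4.39 ]
```

Emit:
{"method": "play_rows", "body": {"targets": [[[-0.03,0.07,0.06,-0.2,-0.5,0.7,-1],[-0.06,0.14,0.13,-0.4,-1,1.4,-1],[-0.09,0.21,0.19,-0.7,-1.6,2.1,-1],[-0.12,0.28,0.25,-0.9,-2.1,2.8,-1],[-0.15,0.34,0.31,-1.1,-2.6,3.5,-1],[-0.18,0.41,0.37,-1.3,-3.1,4,-1],[-0.205,0.458,0.411,-1.4,-3.4,4.4,-1],[-0.205,0.458,0.411,-1.4,-3.4,4.4,-1]]]}}

```text
clock: 5.88
eef_pos: [0.5717, -0.0126, 0.2251]
tool_rot: [176.1, -41.1, -27.4]
force: [-0.6, -1.1, 0.7]
finger_gap: 0.0855
finger_force: 0.0
```

```bash
python3 - <<'E'
from h import *
from bench import robot
s=robot.get_state();P=np.array([-.0365,-.0325]);print(s["joints"].round(1))
C=P-.019*u(40)
for k,z in((.06,.16),(.06,.0735),(.004,.0735)):
    p,R,L=pose(C-k*u(40),z,40);print(row(s,p,R))
w=robot.read_camera("wrist");t=robot.read_camera("side")
cv2.imwrite("pics/w2.png",np.hstack([cv2.resize(w["color"][:,:,::-1],(400,300)),cv2.resize(t["color"][120:300,200:440,::-1],(400,300))]))
E
```

```text
[  9.6   8.6 118.2 -55.2  33.1 170.7]
[-0.078  0.272  0.135 -8.23  -3.37   3.4  ]
[ -0.078   0.272   0.135 -13.92   -3.81    9.9  ]
[-0.078  0.272  0.135 -9.78  -2.99  13.58 ]
```

View pics/w2.png

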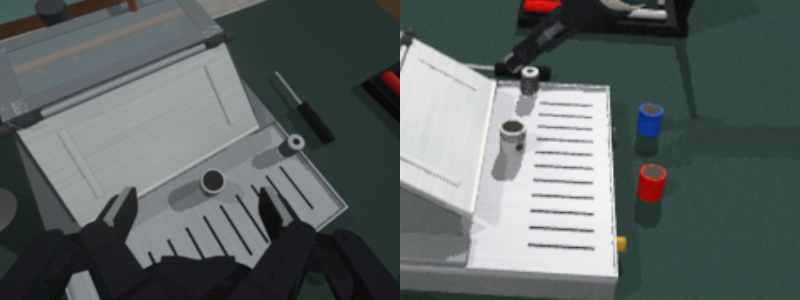

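The wrist hit its limits when yawed right (joint 4 at -55.2, joint 6 at 170.7). In the picture the piston is still upright at (212,182) and the flap is untouched. I mirror the plan: the right finger lifts, the left one pushes, with the hand yawed left. First I move the piston leftward along the board to gain room from the spring.

```bash
python3 - <<'E'
from h import *
from bench import robot
s=robot.get_state();t=robot.read_camera("top");print(piston(t),piston(robot.read_camera("side")))
R=Rtool(YD,90)
for z in(.17,.066):print(np.r_[w2([-.0385,-.09]),z],row(s,np.r_[w2([-.0385,-.09]),z],R))
E
```

```text
[([308, 190, 12, 11, 106], [313.6, 195.0], [0.5806, -0.0531], [-0.0364, -0.0348])] [([261, 193, 13, 6, 64], [267.1, 195.5], [0.5801, -0.0489], [-0.0368, -0.0305])]
[ 0.58013921 -0.10838377  0.17      ] [ 0.245 -0.689 -0.509  0.1    7.59   8.16 ]
[ 0.58013921 -0.10838377  0.066     ] [ 0.245 -0.689 -0.509 -6.76   7.07  15.97 ]
```

Emit:
{"method": "play_rows", "body": {"targets": [[[0.03,-0.08,-0.06,-0.5,0.8,0.5,1],[0.06,-0.17,-0.12,-0.5,1.6,1,1],[0.09,-0.25,-0.19,-0.3,2.6,2,1],[0.12,-0.34,-0.25,0,3.6,3,1],[0.15,-0.43,-0.32,0,4.6,4.5,1],[0.18,-0.52,-0.38,0,5.6,6,1],[0.21,-0.6,-0.44,0,6.6,7.2,1],[0.245,-0.689,-0.509,0.1,7.6,8.1,1]]]}}

```text
clock: 6.75
eef_pos: [0.5774, -0.1051, 0.1682]
tool_rot: [175.4, -13.4, -8.3]
force: [0.1, -0.8, -1.1]
finger_gap: 0.0002
finger_force: 0.0
```

```bash
python3 - <<'E'
from h import *
from bench import robot
s=robot.get_state();print(s["joints"].round(1))
R=Rtool(YD,90)
for z in(.17,.066):print(row(s,np.r_[w2([-.0385,-.09]),z],R))
E
```

```text
[-15.   15.5 103.   -4.1  47.8  86.2]
[ 0.1   -0.226 -0.183  0.36   0.29  -0.08 ]
[ 0.1   -0.226 -0.183 -2.05  -0.51  10.   ]
```

Emit:
{"method": "play_rows", "body": {"targets": [[[0.04,-0.09,-0.07,0.1,0.1,0,1],[0.07,-0.16,-0.13,0.2,0.2,0,1],[0.1,-0.226,-0.183,0.4,0.3,-0.1,1],[0.1,-0.226,-0.183,0.4,0.3,-0.1,1],[0.1,-0.226,-0.183,-0.6,0,4,1],[0.1,-0.226,-0.183,-1.4,-0.3,7.5,1],[0.1,-0.226,-0.183,-2,-0.5,9.9,1],[0.1,-0.226,-0.183,-2,-0.5,9.9,1]]]}}

```text
clock: 7.42
eef_pos: [0.5766, -0.1073, 0.0627]
tool_rot: [180.0, 0.3, 1.4]
force: [-1.4, 1.0, -0.7]
finger_gap: -0.0001
finger_force: 0.0
```

```bash
python3 - <<'E'
from h import *
from bench import robot
s=robot.get_state();print(s["clock"],w2i(s["eef_pos"]),s["eef_pos"][2],s["tool_rot"],piston(robot.read_camera("side")))
E
```

```text
7.4167 [-0.04205421 -0.08878269] 0.06269818499325758 [179.97838962   0.31852201   1.4156252 ] [([268, 182, 8, 5, 28], [271.6, 184.4], [0.5741, -0.0962], [-0.0442, -0.0777]), ([260, 192, 14, 10, 90], [266.4, 196.0], [0.5815, -0.0463], [-0.0353, -0.028])]
```

Emit:
{"method": "play_rows", "body": {"targets": [[[0,0,0,0.4,-0.5,0,1],[0,0,0,0.4,-1.1,0,1],[0,0,0,0.4,-1.7,0,1],[0,0,0,0.4,-2.3,0,1],[0,0,0,0.4,-2.9,0,1],[0,0,0,0.4,-3.5,0,1],[0,0,0,0.4,-4.1,0,1],[0,0,0,0.4,-4.7,0,1]]]}}

```text
clock: 8.13
eef_pos: [0.585, -0.0614, 0.0681]
tool_rot: [179.8, -0.2, 1.5]
force: [0.4, -0.2, -0.1]
finger_gap: 0.0001
finger_force: 0.2
```

```bash
python3 - <<'E'
from h import *
from bench import robot
s=robot.get_state();print(s["clock"],w2i(s["eef_pos"]),s["eef_pos"][2],s["tool_rot"],piston(robot.read_camera("side")))
E
```

```text
8.1333 [-0.03230151 -0.04319033] 0.068078876332712 [179.80735513  -0.22139772   1.50262263] [([260, 192, 13, 15, 103], [265.9, 199.3], [0.5815, -0.0331], [-0.035, -0.0148])]
```

Emit:
{"method": "play_rows", "body": {"targets": [[[0,0,0,-0.1,-0.6,0,1],[0,0,0,-0.2,-1.2,0,1],[0,0,0,-0.2,-1.8,0,1],[0,0,0,-0.2,-2.4,0,1],[0,0,0,-0.2,-3.0,0,1],[0,0,0,-0.2,-3.6,0,1],[0,0,0,-0.2,-4.1,0,1],[0,0,0,-0.2,-4.5,0,1]]]}}

```text
clock: 8.85
eef_pos: [0.5817, -0.0164, 0.0677]
tool_rot: [179.8, -0.2, 1.5]
force: [1.1, -1.4, -0.2]
finger_gap: -0.0002
finger_force: 0.2
```

Emit:
{"method": "play_rows", "body": {"targets": [[[0,0,0,0,-0.3,0,1],[0,0,0,0,-0.4,0,1],[0,0,0,0,-0.4,0,1],[0,0,0,0,1,0,1],[0,0,0,-1,2.5,-2,1],[0,0,0,-3,4,-5,1],[0,0,0,-4,5,-9,1],[0,0,0,-5,5,-10,1]]]}}

```text
clock: 9.52
eef_pos: [0.5349, -0.0716, 0.1725]
tool_rot: [179.6, -0.6, 1.4]
force: [1.7, -1.2, 0.7]
finger_gap: 0.0
finger_force: 0.0
```

```bash
cat >> h.py <<'E'
def poseL(Lt,z,psi,pitch=33,roll=0,hf=.048): # push tip = LEFT finger upper edge; psi>0: hand heads left; roll>0 raises RIGHT
    R=Rtool(YD+psi,pitch,-roll);M=R.as_matrix()
    off=-.013*M[:,2]-hf*M[:,1]+.011*M[:,0]
    p=np.r_[w2(Lt),z]-off
    Q=p-.013*M[:,2]+hf*M[:,1]+.011*M[:,0]
    return p,R,np.r_[w2i(Q),Q[2]]
E
python3 - <<'E'
from h import *
from bench import robot
s=robot.get_state();print(s["clock"],w2i(s["eef_pos"]),s["eef_pos"][2],s["joints"].round(1))
a=piston(robot.read_camera("side"));b=piston(robot.read_camera("top"));print(a,b)
P=np.array(a[0][3] if not b else b[0][3])
C=P-.019*u(-40)
for k,z in((.06,.16),(.06,.0735),(.004,.0735)):
    p,R,L=poseL(C-k*u(-40),z,40);print(k,z,"tcp",p.round(4),"rpy",R.as_euler('xyz',degrees=True).round(1),"Rtip",L.round(4),row(s,p,R))
E
```

```text
9.5167 [-0.08261651 -0.05186951] 0.1724587184218424 [-14.8  17.5  97.2  -0.2  64.6  73.9]
[([259, 209, 13, 8, 80], [265.3, 212.2], [0.5775, 0.0159], [-0.0375, 0.0343])] [([280, 190, 12, 12, 111], [285.2, 195.6], [0.5774, 0.0117], [-0.0377, 0.0301])]
0.06 0.16 tcp [ 0.554  -0.0734  0.1437] rpy [180.  -57.   41.7] Rtip [-0.0365 -0.0942  0.16  ] [ 0.358  0.945 -0.638  1.87   0.22   2.9  ]
0.06 0.0735 tcp [ 0.554  -0.0734  0.0572] rpy [180.  -57.   41.7] Rtip [-0.0365 -0.0942  0.0735] [ 0.358  0.945 -0.638  1.79   0.16  11.55 ]
0.004 0.0735 tcp [ 0.5958 -0.0362  0.0572] rpy [180.  -57.   41.7] Rtip [ 0.0064 -0.0582  0.0735] [ 0.358  0.945 -0.638  6.06  -3.46  11.57 ]
```

Piston now at about (-0.0376, 0.032). Turning the hand to pitch 33°, heading 40° left.

Emit:
{"method": "play_rows", "body": {"targets": [[[0.035,0.09,-0.06,0,0,-0.5,-1],[0.07,0.19,-0.13,0,0,-0.5,-1],[0.1,0.28,-0.19,0,0,-0.5,-1],[0.14,0.38,-0.25,0,0,-0.5,-1],[0.18,0.47,-0.32,0,0,-0.5,-1],[0.21,0.56,-0.38,0,0,0,-1],[0.25,0.66,-0.44,0.5,0,0,-1],[0.28,0.75,-0.5,1,0,0,-1]]]}}

```text
clock: 10.28
eef_pos: [0.5389, -0.0666, 0.166]
tool_rot: [-173.2, -35.3, 23.1]
force: [-0.1, 0.3, -0.5]
finger_gap: 0.0854
finger_force: 0.0
```

```bash
cat > st.py <<'E'
from h import *
from bench import robot
import sys
s=robot.get_state();print(s["clock"],s["joints"].round(1))
P=np.array([-.0376,.032]);C=P-.019*u(-40)
for k,z in((.06,.16),(.06,.0735),(.004,.0735)):
    p,R,L=poseL(C-k*u(-40),z,40);print(k,z,row(s,p,R))
M=Ro.from_euler('xyz',s["tool_rot"],degrees=True).as_matrix()
for sg,n in((-1,"L"),(1,"R")):
    q=s["eef_pos"]-.013*M[:,2]+sg*.048*M[:,1]+.011*M[:,0];print(n,w2i(q).round(4),q[2].round(4))
E
python3 st.py
```

```text
10.2833 [-39.4  14.1 118.   48.7  48.5  -8.3]
0.06 0.16 [ 0.119  0.361 -0.247 -0.31   1.33   2.38 ]
0.06 0.0735 [ 0.119  0.361 -0.247 -5.31   2.17   9.39 ]
0.004 0.0735 [ 0.119  0.361 -0.247 -0.97   0.76  12.64 ]
L [-0.097  -0.0048] 0.1876
R [-0.0561 -0.0911] 0.1783
```

Emit:
{"method": "play_rows", "body": {"targets": [[[0.03,0.09,-0.06,0,0.3,0.6,-1],[0.06,0.18,-0.12,-0.1,0.7,1.2,-1],[0.09,0.27,-0.19,-0.2,1,1.8,-1],[0.119,0.361,-0.247,-0.3,1.3,2.4,-1],[0.119,0.361,-0.247,-0.3,1.3,2.4,-1],[0.119,0.361,-0.247,-0.3,1.3,2.4,-1]]]}}

```text
clock: 10.78
eef_pos: [0.554, -0.073, 0.1406]
tool_rot: [-179.3, -56.9, 40.9]
force: [-0.4, -0.7, -1.2]
finger_gap: 0.0853
finger_force: 0.0
```

```bash
python3 st.py; python3 - <<'E'
from h import *
from bench import robot
w=robot.read_camera("wrist");t=robot.read_camera("side")
cv2.imwrite("pics/w3.png",np.hstack([cv2.resize(w["color"][:,:,::-1],(400,300)),cv2.resize(t["color"][120:300,200:440,::-1],(400,300))]))
E
```

```text
10.7833 [-52.9  30.9 121.   69.3  63.3 -57.9]
0.06 0.16 [-0.     0.001 -0.007  0.32  -0.11  -0.08 ]
0.06 0.0735 [-0.00e+00  1.00e-03 -7.00e-03 -6.93e+00 -5.00e-02  4.64e+00]
0.004 0.0735 [-0.00e+00  1.00e-03 -7.00e-03 -3.88e+00 -7.00e-02  9.33e+00]
L [-0.0981 -0.0202] 0.1572
R [-0.0366 -0.094 ] 0.1566
```

View pics/w3.png

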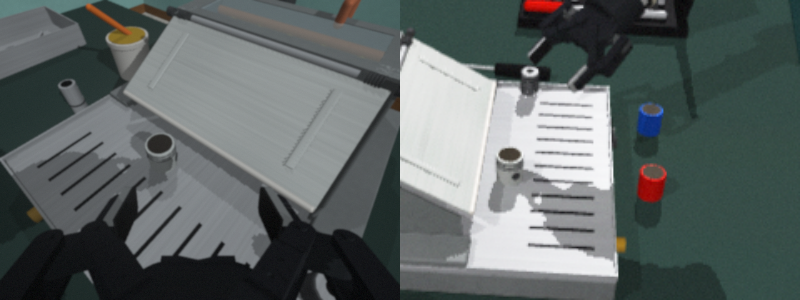

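The hand reaches this pose. The piston is at (160,148), the left tip at (130,190), the right tip at (265,190) and the spring at (325,285), clear of the hand. I check the fingertip geometry from wrist depth before going down.

```bash
python3 - <<'E'
from h import *
from bench import robot
s=robot.get_state();w=robot.read_camera("wrist");Pc=cloud(w)
R0=Ro.from_euler('xyz',s["tool_rot"],degrees=True)
q=R0.inv().apply((Pc-s["eef_pos"]).reshape(-1,3)).reshape(Pc.shape)
dark=w["color"].max(2)<75
m=dark&(np.abs(q[...,0])<.03)&(q[...,2]>-.12)&(q[...,2]<.01)&(np.abs(q[...,1])<.075)
for sg in(-1,1):
    a=q[m&(np.sign(q[...,1])==sg)]*1000
    for z0 in range(-80,5,8):
        b=a[(a[:,2]>=z0)&(a[:,2]<z0+8)]
        if len(b)>5: print(sg,z0,len(b),"y",np.percentile(b[:,1],[2,98]).round(1),"x",np.percentile(b[:,0],[2,50,98]).round(1))
    print(a[:,2].max())
E
```

```text
-1 -80 488 y [-66.  -43.4] x [-0.2 10.  12.5]
-1 -72 479 y [-56.1 -43.1] x [-8.6  5.2 10.4]
-1 -64 525 y [-56.6 -43.2] x [-11.6   4.9  10.2]
-1 -56 417 y [-56.6 -43.2] x [-11.5   4.9  10.1]
-1 -48 309 y [-55.6 -43.2] x [-11.5   2.5  10.1]
-1 -40 118 y [-44.  -43.2] x [-11.1  -0.9   9. ]
-33.979688750521355
1 -80 518 y [41.8 64. ] x [-0.1 10.2 12.7]
1 -72 481 y [41.4 54.8] x [-9.3  4.9 10.3]
1 -64 504 y [41.5 55.1] x [-11.1   4.9  10.3]
1 -56 412 y [41.4 55.2] x [-11.2   4.8  10.2]
1 -48 323 y [41.5 54.6] x [-11.1   3.6  10.2]
1 -40 108 y [41.4 42.4] x [-9.4  0.7  9.6]
-34.4778269015871
```

```bash
python3 - <<'E'
from h import *
from bench import robot
s=robot.get_state();w=robot.read_camera("wrist");Pc=cloud(w)
R0=Ro.from_euler('xyz',s["tool_rot"],degrees=True)
q=R0.inv().apply((Pc-s["eef_pos"]).reshape(-1,3)).reshape(Pc.shape)
m=(np.abs(q[...,0])<.02)&(q[...,2]>-.06)&(q[...,2]<.02)&(np.abs(q[...,1])<.075)
for sg in(-1,1):
    a=q[m&(np.sign(q[...,1])==sg)]*1000
    for z0 in range(-60,20,5):
        b=a[(a[:,2]>=z0)&(a[:,2]<z0+5)]
        if len(b)>2: print(sg,z0,len(b),"y",np.percentile(b[:,1],[2,50,98]).round(1),"x",np.percentile(b[:,0],[2,50,98]).round(1))
E
```

```text
-1 -60 374 y [-56.8 -43.9 -43.2] x [-11.2   5.7  10.3]
-1 -55 348 y [-56.5 -43.9 -43.3] x [-11.1   5.8  10.4]
-1 -50 293 y [-56.6 -43.9 -43.3] x [-11.2   5.8  10.3]
-1 -45 242 y [-55.4 -43.8 -43.4] x [-11.2   5.7  10.5]
-1 -40 146 y [-49.6 -43.7 -43.3] x [-11.4   1.1  10. ]
-1 -35 4 y [-43.9 -43.8 -43.7] x [-4.1  0.5  4.5]
1 -60 374 y [41.5 42.1 54.9] x [-11.2   5.8  10.4]
1 -55 349 y [41.5 42.1 54.9] x [-11.1   5.8  10.4]
1 -50 296 y [41.4 42.  55. ] x [-11.    5.8  10.4]
1 -45 248 y [41.4 42.  53.8] x [-11.2   5.7  10.4]
1 -40 142 y [41.5 41.9 47.6] x [-11.4   1.3  10. ]
1 -35 5 y [41.8 41.8 42.1] x [-5.3 -4.9  0.7]
```

```bash
python3 - <<'E'
from h import *
from bench import robot
s=robot.get_state();w=robot.read_camera("wrist");Pc=cloud(w)
print("crown",Pc[int(145*1.4),int(160*1.4)],w2i(Pc[int(145*1.4),int(160*1.4)]),"deck",Pc[int(235*1.4),int(130*1.4)],Pc[int(130*1.4),int(60*1.4)])
R0=Ro.from_euler('xyz',s["tool_rot"],degrees=True)
c=R0.inv().apply(w["pose"][:3,3]-s["eef_pos"]);print("cam in tool",c)
for y in(-.048,.0,.048):
  for z in(0,-.013,-.035): print(y,z,np.round(pix(w,s["eef_pos"]+R0.apply([.011,y,z])),0))
cv2.imwrite("pics/w4.png",cv2.resize(w["color"][220:400,120:440,::-1],(800,450)))
E
```

```text
crown [0.57647577 0.01440788 0.09212114] [-0.03858339  0.03284626] deck [ 0.48425297 -0.02768814  0.04915617] [0.50912878 0.18975623 0.04811188]
cam in tool [ 0.08119226 -0.00070671 -0.16433122]
-0.048 0 [198. 227.]
-0.048 -0.013 [192. 236.]
-0.048 -0.035 [180. 255.]
0.0 0 [278. 227.]
0.0 -0.013 [278. 236.]
0.0 -0.035 [278. 255.]
0.048 0 [358. 227.]
0.048 -0.013 [364. 236.]
0.048 -0.035 [377. 255.]
```

View pics/w4.png

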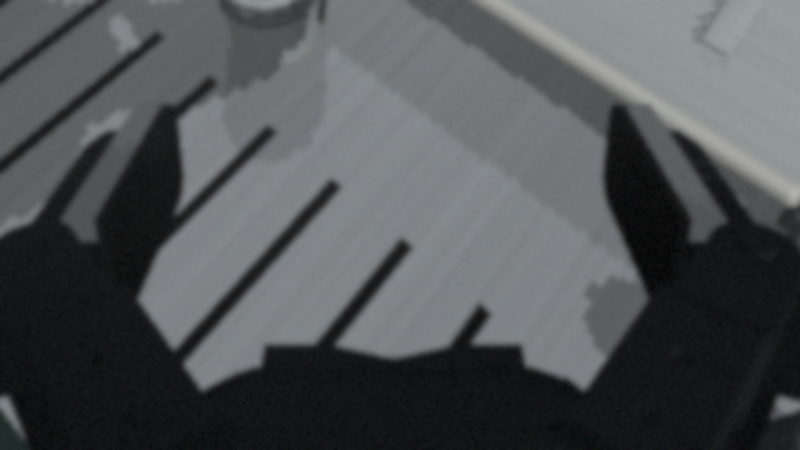

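```bash
python3 - <<'E'
from h import *
from bench import robot
s=robot.get_state()
R0=Ro.from_euler('xyz',s["tool_rot"],degrees=True)
for n in("side","top"):
    w=robot.read_camera(n);Pc=cloud(w)
    q=R0.inv().apply((Pc-s["eef_pos"]).reshape(-1,3)).reshape(Pc.shape)*1000
    m=(np.abs(q[...,0])<18)&(q[...,2]>-70)&(q[...,2]<20)&(np.abs(q[...,1])<75)&(Pc[...,2]>.11)
    for sg in(-1,1):
        a=q[m&(np.sign(q[...,1])==sg)]
        if len(a):print(n,sg,len(a),"zmax",np.sort(a[:,2])[-6:].round(1),"y",np.percentile(a[:,1],[2,98]).round(1),"x",np.percentile(a[:,0],[2,98]).round(1))
E
```

```text
side -1 153 zmax [-34.2 -34.1 -34.1 -33.4 -32.8 -32.3] y [-59.5 -44.8] x [-8.5  9.7]
side 1 136 zmax [-33.4 -33.2 -33.2 -33.1 -33.1 -32.8] y [38.5 54.4] x [-13.3  10.4]
top -1 98 zmax [-40.4 -40.3 -39.1 -38.  -37.4 -37.4] y [-55.8 -43.4] x [-7.4 12. ]
top 1 121 zmax [-38.8 -38.6 -37.4 -36.7 -36.  -35.5] y [42.7 56.2] x [-9.2 12.3]
```

```bash
python3 - <<'E'
from h import *
from bench import robot
s=robot.get_state()
R0=Ro.from_euler('xyz',s["tool_rot"],degrees=True)
for n in("side","top","wrist"):
    w=robot.read_camera(n);Pc=cloud(w)
    q=R0.inv().apply((Pc-s["eef_pos"]).reshape(-1,3)).reshape(Pc.shape)*1000
    m=(np.abs(q[...,0])<75)&(np.abs(q[...,1])<90)&(Pc[...,2]>.1)
    for z0 in range(-190,-60,10):
        a=q[m&(q[...,2]>=z0)&(q[...,2]<z0+10)]
        if len(a)>8:print(n,z0,len(a),"y",np.percentile(a[:,1],[1,99]).round(0),"x",np.percentile(a[:,0],[1,99]).round(0))
E
```

```text
side -190 132 y [-41.  20.] x [-17.  38.]
side -180 130 y [-40.  21.] x [-23.  36.]
side -170 133 y [-41.  21.] x [-20.  38.]
side -160 138 y [-40.  22.] x [-22.  37.]
side -150 185 y [-40.  33.] x [-23.  34.]
side -140 163 y [-71.  63.] x [-12.  12.]
side -130 200 y [-72.  65.] x [-11.  18.]
side -120 213 y [-74.  66.] x [-12.  19.]
side -110 216 y [-74.  70.] x [-18.  16.]
side -100 234 y [-75.  69.] x [-16.  17.]
side -90 157 y [-77.  69.] x [-15.  14.]
side -80 112 y [-74.  66.] x [-13.  12.]
side -70 79 y [-59.  54.] x [-12.  12.]
top -190 219 y [-37.  34.] x [-3. 38.]
top -180 212 y [-37.  34.] x [-3. 38.]
top -170 213 y [-37.  35.] x [-5. 38.]
top -160 178 y [-37.  34.] x [-3. 38.]
top -150 74 y [-65.  44.] x [-8. 33.]
top -140 402 y [-68.  67.] x [-12.  14.]
top -130 357 y [-69.  68.] x [-4. 20.]
top -120 224 y [-70.  69.] x [-9. 20.]
top -110 290 y [-71.  71.] x [-17.  18.]
top -100 216 y [-72.  73.] x [-13.  17.]
top -90 200 y [-73.  73.] x [-11.  14.]
top -80 65 y [-60.  63.] x [-10.  13.]
top -70 73 y [-56.  56.] x [-8. 12.]
wrist -130 68 y [-22.  19.] x [19. 20.]
wrist -120 8101 y [-67.  67.] x [ 8. 19.]
wrist -110 13832 y [-71.  70.] x [-6. 17.]
wrist -100 9426 y [-73.  71.] x [-12.  16.]
wrist -90 7554 y [-73.  72.] x [-12.  13.]
wrist -80 1509 y [-65.  64.] x [-2. 13.]
wrist -70 1623 y [-56.  55.] x [-12.  10.]
```

The depth readings in all three views agree: the open fingertips end 36 mm behind the TCP, at y = ±45 mm, and the hand is only about ±20 mm thick (tool x) near the fingers. I rework the tip model and measure the piston in the wrist view, relative to the finger.

```bash
cat >> h.py <<'E'
TZ,TY,TX=-.036,.045,.0105
def poseL(Lt,z,psi,pitch=33,roll=0):
    R=Rtool(YD+psi,pitch,-roll);M=R.as_matrix()
    p=np.r_[w2(Lt),z]-M@[TX,-TY,TZ];Q=p+M@[TX,TY,TZ]
    return p,R,np.r_[w2i(Q),Q[2]]
def poseR(Rt,z,psi,pitch=33,roll=0):
    R=Rtool(YD+psi,pitch,-roll);M=R.as_matrix()
    p=np.r_[w2(Rt),z]-M@[TX,TY,TZ];Q=p+M@[TX,-TY,TZ]
    return p,R,np.r_[w2i(Q),Q[2]]
def tips(s):
    M=Ro.from_euler('xyz',s["tool_rot"],degrees=True).as_matrix()
    for sg,n in((-1,"L"),(1,"R")):
        q=s["eef_pos"]+M@[TX,sg*TY,TZ];print(n,w2i(q).round(4),q[2].round(4),end=" ")
    print("tcp",s["eef_pos"].round(4),"rot",s["tool_rot"].round(1),"F",s["force"].round(1))
E
cat > st.py <<'E'
from h import *
from bench import robot
s=robot.get_state();print(s["clock"],s["joints"].round(1));tips(s)
w=robot.read_camera("wrist");print([a for a in piston(w) if a[0][4]>200 or 1][:6])
P=np.array([-.038,.0325]);C=P-.019*u(-40)
for k,z in((.06,.16),(.06,.0735),(.004,.0735)):
    p,R,L=poseL(C-k*u(-40),z,40);print(k,z,row(s,p,R),"Rtip",L.round(4))
E
python3 st.py
```

```text
11.2833 [-52.6  30.2 121.1  69.2  63.3 -57.6]
L [-0.1104 -0.0324] 0.1736 R [-0.0526 -0.1014] 0.1736 tcp [ 0.5547 -0.0703  0.1451] rot [180.  -56.9  41.7] F [ 0.  -0.1 -0.4]
[([205, 203, 42, 24, 133], [225.8, 220.0], [0.5656, -0.0003], [-0.0498, 0.0185]), ([448, 250, 26, 48, 280], [459.1, 279.6], [0.6455, -0.1722], [0.025, -0.1556]), ([401, 279, 33, 24, 83], [417.7, 292.1], [0.6157, -0.1532], [-0.0043, -0.1358])]
0.06 0.16 [-0.     0.003  0.    -0.13  -0.32   2.27 ] Rtip [-0.0407 -0.0872  0.16  ]
0.06 0.0735 [-0.00e+00  3.00e-03  0.00e+00 -7.37e+00 -3.20e-01  7.00e+00] Rtip [-0.0407 -0.0872  0.0735]
0.004 0.0735 [-0.000e+00  3.000e-03  0.000e+00 -4.310e+00 -3.200e-01  1.169e+01] Rtip [ 0.0022 -0.0512  0.0735]
```

Emit:
{"method": "play_rows", "body": {"targets": [[[0,0,0,-0.1,-0.3,2,-1],[0,0,0,-1.5,-0.3,3.2,-1],[0,0,0,-3,-0.3,4.2,-1],[0,0,0,-4.5,-0.3,5.2,-1],[0,0,0,-6,-0.3,6.1,-1],[0,0,0,-7,-0.3,6.8,-1],[0,0,0,-7.3,-0.3,7,-1],[0,0,0,-7.3,-0.3,7,-1]]]}}

```text
clock: 12.0
eef_pos: [0.5664, -0.0557, 0.0444]
tool_rot: [-179.7, -56.9, 41.4]
force: [-0.5, 0.2, 0.2]
finger_gap: 0.0856
finger_force: 0.0
```

```bash
python3 st.py; python3 - <<'E'
from h import *
from bench import robot
s=robot.get_state()
a=[x for n in("side","top") for x in piston(robot.read_camera(n))];print(a)
w=robot.read_camera("wrist");Pc=cloud(w);z=Pc[...,2]
# crown rim: points near top height
m=((z>.087)&(z<.096)&(np.hypot(Pc[...,0]-.577,Pc[...,1]-.014)<.03)).astype(np.uint8)
ys,xs=np.nonzero(m);c,r=cv2.minEnclosingCircle((Pc[m>0][:,:2]*1000).astype(np.float32));print("wrist crown",c,r,w2i(np.array(c)/1000))
R0=Ro.from_euler('xyz',s["tool_rot"],degrees=True)
print("in tool",R0.inv().apply(np.r_[np.array(c)/1000,.092]-s["eef_pos"]))
E
```

```text
12.0 [-50.1  43.8 122.5  79.5  58.4 -73.7]
L [-0.0983 -0.0182] 0.073 R [-0.0405 -0.0872] 0.0727 tcp [ 0.5664 -0.0557  0.0444] rot [-179.7  -56.9   41.4] F [-0.5  0.2  0.2]
[([173, 126, 64, 31, 326], [204.0, 147.2], [0.5641, -0.0026], [-0.0514, 0.0162]), ([126, 379, 28, 41, 247], [137.4, 403.0], [0.4738, -0.0794], [-0.144, -0.058]), ([400, 379, 28, 41, 242], [415.3, 403.7], [0.5307, -0.1438], [-0.0889, -0.1239])]
0.06 0.16 [-1.00e-03  2.00e-03 -3.00e-03  7.29e+00 -3.00e-02 -4.77e+00] Rtip [-0.0407 -0.0872  0.16  ]
0.06 0.0735 [-0.001  0.002 -0.003  0.05  -0.    -0.05 ] Rtip [-0.0407 -0.0872  0.0735]
0.004 0.0735 [-1.00e-03  2.00e-03 -3.00e-03  3.11e+00 -1.00e-02  4.64e+00] Rtip [ 0.0022 -0.0512  0.0735]
[([278, 169, 10, 14, 56], [281.9, 175.7], [0.5516, -0.1381], [-0.0679, -0.1189]), ([300, 186, 25, 17, 125], [311.8, 196.0], [0.473, -0.0599], [-0.1442, -0.0384]), ([259, 209, 13, 8, 76], [265.4, 212.2], [0.5772, 0.016], [-0.0378, 0.0344]), ([280, 190, 12, 12, 113], [285.2, 195.5], [0.5775, 0.0117], [-0.0377, 0.0301]), ([341, 202, 21, 13, 62], [351.0, 207.3], [0.555, -0.1391], [-0.0645, -0.12]), ([311, 230, 21, 14, 80], [319.6, 239.1], [0.4805, -0.0686], [-0.1369, -0.0473])]
wrist crown (576.4269409179688, 12.414053916931152) 19.524452209472656 [-0.0386903   0.03085471]
in tool [ 0.06798253 -0.04447351  0.01861538]
```

Emit:
{"method": "play_rows", "body": {"targets": [[[0,0,0,0.4,0,0.6,-1],[0,0,0,0.9,0,1.3,-1],[0,0,0,1.3,0,2,-1],[0,0,0,1.8,0,2.7,-1],[0,0,0,2.2,0,3.3,-1],[0,0,0,2.6,0,3.9,-1],[0,0,0,2.9,0,4.3,-1],[0,0,0,2.9,0,4.3,-1]]]}}

```text
clock: 12.87
eef_pos: [0.6057, -0.0204, 0.0459]
tool_rot: [-179.8, -56.9, 41.6]
force: [0.3, 0.2, 0.2]
finger_gap: 0.0854
finger_force: 0.0
```

```bash
cat > st2.py <<'E'
from h import *
from bench import robot
s=robot.get_state();print(s["clock"]);tips(s)
w=robot.read_camera("wrist");t=robot.read_camera("top");sd=robot.read_camera("side")
for n,c in(("wrist",w),("top",t),("side",sd)):
    Pc=cloud(c);z=Pc[...,2];g=w2([-.02,.04])
    m=((z>.0865)&(z<.0965)&(np.hypot(Pc[...,0]-g[0],Pc[...,1]-g[1])<.045)&(c["color"].max(2)<(95 if n=="wrist" else 110))).astype(np.uint8)
    k,l,st,ce=cv2.connectedComponentsWithStats(m)
    for i in range(1,k):
        if st[i,4]>25:
            q=Pc[l==i];print(n,st[i,4],"washer",w2i(q[:,:2].mean(0)).round(4),"ext",q[:,:2].ptp(0).round(3) if hasattr(q,'ptp') else np.ptp(q[:,:2],0).round(3))
# flap angle from lip height in top view: flap cloud in washer coords
Pc=cloud(t);x=Pc[...,0]-W[0];y=Pc[...,1]-W[1];c_,s_=np.cos(YW),np.sin(YW);xw=c_*x+s_*y;yw=-s_*x+c_*y;z=Pc[...,2]
m=(xw>.02)&(xw<.11)&(np.abs(yw)<.13)&(z>.08)
a,b=np.polyfit(xw[m],z[m],1);print("flap open rad",np.pi/6-np.arctan(a))
E
python3 st2.py
```

```text
12.8667
L [-0.058   0.0159] 0.0744 R [-0.0001 -0.0529] 0.0743 tcp [ 0.6057 -0.0204  0.0459] rot [-179.8  -56.9   41.6] F [0.3 0.2 0.2]
wrist 2486 washer [-0.0392  0.0304] ext [0.032 0.032]
wrist 30 washer [-0.0313  0.014 ] ext [0.012 0.006]
wrist 75 washer [-0.0556  0.026 ] ext [0.007 0.021]
top 102 washer [-0.0373  0.0306] ext [0.025 0.023]
side 69 washer [-0.0373  0.031 ] ext [0.026 0.027]
flap open rad -0.0011234056909175116
```

Piston at (-0.0378, 0.0307), flap shut, right tip just under the lip. Working out the lift (roll) and the pivot path.

```bash
cat > path.py <<'E'
from h import *
from bench import robot
s=robot.get_state();P=np.array([-.0378,.0307]);e=6.;roll=12.
L0=P-.019*u(-(40+e))
def lead(L,z,psi,r):return poseL(L,z,psi,33,r)
if __name__=="__main__":
    for nm,L,z,r in(("a",L0-.003*u(-46),.0745,0),("b",L0-.003*u(-46),.0765,6),("c",L0-.003*u(-46),.079,12),("d",L0,.079,12)):
        p,R,Q=poseL(L,z,40,33,r);print(nm,row(s,p,R),"R",Q.round(4))
    for S,pe in((.08,-5),(.08,-10),(.085,-10)):
        L=L0.copy();N=12;print("path",S,pe)
        for i in range(N+1):
            psi=40+(pe-40)*i/N
            if i: L=L+S/N*u(-(psi+e))
            p,R,Q=poseL(L,.079,psi,33,12)
            if i%3==0:print(round(psi,1),"L",L.round(4),"R",Q.round(4))
E
python3 path.py
```

```text
a [-0.     0.002 -0.002  0.26   0.36   0.33 ] R [ 0.0048 -0.0541  0.0745]
b [-0.001  0.002 -0.106  0.91   0.45   0.22 ] R [ 0.0084 -0.0504  0.0844]
c [-1.00e-03  2.00e-03 -2.11e-01  1.60e+00  4.80e-01  8.00e-02] R [ 0.0113 -0.046   0.0947]
d [-1.00e-03  2.00e-03 -2.11e-01  1.76e+00  4.50e-01  3.30e-01] R [ 0.0134 -0.0439  0.0947]
path 0.08 -5
40.0 L [-0.051  0.017] R [ 0.0134 -0.0439  0.0947]
28.8 L [-0.0354  0.0295] R [ 0.0159 -0.0428  0.0947]
17.5 L [-0.0176  0.0386] R [ 0.0186 -0.0423  0.0947]
6.2 L [0.0016 0.0441] R [ 0.0213 -0.0423  0.0947]
-5.0 L [0.0215 0.0458] R [ 0.024  -0.0428  0.0947]
path 0.08 -10
40.0 L [-0.051  0.017] R [ 0.0134 -0.0439  0.0947]
27.5 L [-0.0352  0.0292] R [ 0.0145 -0.0441  0.0947]
15.0 L [-0.0171  0.0377] R [ 0.0155 -0.0447  0.0947]
2.5 L [0.0024 0.0421] R [ 0.0164 -0.0454  0.0947]
-10.0 L [0.0223 0.0422] R [ 0.0171 -0.0463  0.0947]
path 0.085 -10
40.0 L [-0.051  0.017] R [ 0.0134 -0.0439  0.0947]
27.5 L [-0.0342  0.03  ] R [ 0.0155 -0.0434  0.0947]
15.0 L [-0.015  0.039] R [ 0.0176 -0.0434  0.0947]
2.5 L [0.0057 0.0437] R [ 0.0197 -0.0438  0.0947]
-10.0 L [0.0269 0.0437] R [ 0.0217 -0.0447  0.0947]
```

Emit:
{"method": "play_rows", "body": {"targets": [[[0,0,0,0.2,0.3,0.3,-1],[0,0,-0.03,0.4,0.4,0.3,-1],[0,0,-0.07,0.7,0.4,0.3,-1],[0,0,-0.11,0.9,0.4,0.2,-1],[0,0,-0.14,1.1,0.5,0.2,-1],[0,0,-0.18,1.4,0.5,0.1,-1],[0,0,-0.21,1.6,0.5,0.1,-1],[0,0,-0.21,1.6,0.5,0.1,-1]]]}}

```text
clock: 13.68
eef_pos: [0.6074, -0.0178, 0.0514]
tool_rot: [163.9, -54.3, 61.7]
force: [-28.9, -8.3, -17.8]
finger_gap: 0.0854
finger_force: 16.9
```

Emit:
{"method": "play_rows", "body": {"targets": [[[0,0,0,0,0,0,-1],[0,0,0,0,0,0,-1],[0,0,0,0,0,0,-1]]]}}

```text
clock: 13.93
eef_pos: [0.6076, -0.0177, 0.0515]
tool_rot: [164.0, -54.4, 61.6]
force: [-30.0, -9.5, -17.7]
finger_gap: 0.0855
finger_force: 16.8
```

```bash
python3 st2.py
```

```text
13.9333
L [-0.0604  0.0162] 0.073 R [ 0.0043 -0.0446] 0.0874 tcp [ 0.6076 -0.0177  0.0515] rot [164.  -54.4  61.6] F [-30.   -9.5 -17.7]
wrist 2627 washer [-0.0392  0.0305] ext [0.032 0.032]
wrist 86 washer [-0.0559  0.0275] ext [0.007 0.022]
top 104 washer [-0.0373  0.0305] ext [0.026 0.023]
side 71 washer [-0.0376  0.0313] ext [0.026 0.029]
flap open rad 0.08868512601757039
```

The lift jams by friction: 30 N, mostly backwards along x, with the flap at 0.09. I back the hand off in x while raising it, then flatten the pitch.

```bash
cat >> path.py <<'E'
def cmd(p,R): return {"eef_pos":p,"tool_rot":R.as_euler('xyz',degrees=True)}
E
python3 - <<'E'
from path import *
p,R,Q=poseL(L0-.003*u(-46),.079,40,33,12);c=cmd(p,R);print("cmd",p,c["tool_rot"],Q)
for dx,dz,pi in((-.005,.004,33),(-.008,.009,33),(-.008,.009,26)):
    p2,R2,Q2=poseL(L0-.003*u(-46)+[dx,0],.079+dz,40,pi,12);print(row(c,p2,R2),Q2)
E
```

```text
cmd [ 0.61540302 -0.01874755  0.05862601] [162.24722458 -55.11920462  62.98923599] [ 0.01131122 -0.04601203  0.09469325]
[ 0.   -0.   -0.    0.19 -0.29 -0.54] [ 0.00631122 -0.04601203  0.09869325]
[ 0.   -0.   -0.    0.52 -0.42 -1.  ] [ 0.00331122 -0.04601203  0.10369325]
[-0.025  0.12   0.     0.95  -0.32  -1.02 ] [ 0.00178795 -0.04729021  0.10481828]
```

Emit:
{"method": "play_rows", "body": {"targets": [[[0,0,0,0.1,-0.15,-0.3,-1],[0,0,0,0.2,-0.3,-0.54,-1],[0,0,0,0.35,-0.35,-0.8,-1],[0,0,0,0.5,-0.4,-1,-1],[-0.01,0.04,0,0.65,-0.4,-1,-1],[-0.02,0.08,0,0.8,-0.35,-1,-1],[-0.025,0.12,0,0.95,-0.3,-1,-1],[-0.025,0.12,0,0.95,-0.3,-1,-1]]]}}

```text
clock: 14.75
eef_pos: [0.6076, -0.017, 0.0689]
tool_rot: [157.7, -61.5, 66.9]
force: [-5.5, 2.0, -6.2]
finger_gap: 0.0857
finger_force: 3.8
```

```bash
python3 st2.py
```

```text
14.75
L [-0.0625  0.0153] 0.0859 R [ 0.0005 -0.0468] 0.1022 tcp [ 0.6076 -0.017   0.0689] rot [157.7 -61.5  66.9] F [-5.5  2.  -6.2]
wrist 2021 washer [-0.0392  0.0305] ext [0.032 0.032]
wrist 79 washer [-0.0562  0.0286] ext [0.006 0.022]
top 104 washer [-0.0374  0.0306] ext [0.025 0.023]
side 71 washer [-0.0375  0.0311] ext [0.028 0.027]
flap open rad 0.18951250473425213
```

Flap at 0.19 rad with about 8 N. Next I roll further so the push finger sits lower, close in on the piston, and plan the pivot rows.

```bash
cat > path2.py <<'E'
from path import *
P=np.array([-.0378,.0307]);e=8.;PI=26;RO=18
L0=P-.019*u(-(40+e))
def traj(S=.085,pe=-10,N=24,L0=L0,ps=40,z=.08):
    L=L0.copy();out=[(ps,L.copy())]
    for i in range(1,N+1):
        psi=ps+(pe-ps)*i/N;L=L+S/N*u(-(psi+e));out.append((psi,L.copy()))
    return [(psi,L,*poseL(L,z,psi,PI,RO)) for psi,L in out]
def rows(c,items,f=1):
    for psi,L,p,R,Q in items: print("[%s,-1]"%", ".join("%.3f"%a if i<3 else "%.2f"%a for i,a in enumerate(row(c,p,R))),"psi",round(psi,1),"L",L.round(4),"R",Q.round(4))
E
python3 - <<'E'
from path2 import *
p0,R0,_=poseL(P-.019*u(-46)-.003*u(-46)+[-.008,0],.088,40,26,12);c=cmd(p0,R0)
st=robot.get_state();print("cmd err",(p0-st["eef_pos"]).round(4))
L1=L0-.003*u(-48)
rows(c,[(40,L1,*poseL(L1+[-.004,0],.083,40,26,15)),(40,L1,*poseL(L1,.080,40,26,18))])
T=traj();p1,R1,_=poseL(L1,.080,40,26,18)
print("call A");rows(cmd(p1,R1),T[1:9])
print("call B");rows(cmd(T[8][2],T[8][3]),T[9:17])
print("call C");rows(cmd(T[16][2],T[16][3]),T[17:25])
E
```

```text
cmd err [ 0.0015 -0.0005  0.0022]
[-0.000, 0.000, -0.052, -0.14, 0.31, 0.50,-1] psi 40 L [-0.0525  0.0144] R [ 0.0072 -0.0457  0.1039]
[-0.000, 0.000, -0.105, -0.08, 0.57, 0.91,-1] psi 40 L [-0.0525  0.0144] R [ 0.0118 -0.0434  0.105 ]
call A
[-0.031, -0.010, 0.016, 0.19, 0.11, 0.43,-1] psi 37.9 L [-0.048   0.0191] R [ 0.0142 -0.0409  0.105 ]
[-0.062, -0.020, 0.032, 0.23, 0.22, 0.59,-1] psi 35.8 L [-0.0455  0.0216] R [ 0.0145 -0.0407  0.105 ]
[-0.093, -0.030, 0.048, 0.28, 0.33, 0.75,-1] psi 33.8 L [-0.0429  0.0239] R [ 0.0148 -0.0405  0.105 ]
[-0.124, -0.040, 0.064, 0.32, 0.45, 0.91,-1] psi 31.7 L [-0.0401  0.0262] R [ 0.0152 -0.0403  0.105 ]
[-0.155, -0.050, 0.080, 0.35, 0.58, 1.06,-1] psi 29.6 L [-0.0373  0.0284] R [ 0.0155 -0.0401  0.105 ]
[-0.186, -0.061, 0.096, 0.39, 0.71, 1.20,-1] psi 27.5 L [-0.0344  0.0304] R [ 0.0159 -0.0399  0.105 ]
[-0.218, -0.071, 0.112, 0.41, 0.85, 1.35,-1] psi 25.4 L [-0.0315  0.0324] R [ 0.0163 -0.0397  0.105 ]
[-0.249, -0.081, 0.128, 0.44, 0.99, 1.49,-1] psi 23.3 L [-0.0285  0.0342] R [ 0.0166 -0.0396  0.105 ]
call B
[-0.031, -0.010, 0.016, 0.05, 0.10
[... 881 characters left out ...]
05 ]
[-0.062, -0.020, 0.032, 0.10, 0.22, 0.33,-1] psi 2.5 L [0.0047 0.0462] R [ 0.0206 -0.0388  0.105 ]
[-0.093, -0.030, 0.048, 0.14, 0.33, 0.48,-1] psi 0.4 L [0.0082 0.0467] R [ 0.021  -0.0388  0.105 ]
[-0.124, -0.040, 0.064, 0.18, 0.45, 0.64,-1] psi -1.7 L [0.0117 0.0471] R [ 0.0214 -0.0388  0.105 ]
[-0.155, -0.050, 0.080, 0.22, 0.58, 0.79,-1] psi -3.8 L [0.0152 0.0474] R [ 0.0218 -0.0389  0.105 ]
[-0.186, -0.061, 0.096, 0.25, 0.71, 0.94,-1] psi -5.8 L [0.0188 0.0475] R [ 0.0222 -0.0389  0.105 ]
[-0.218, -0.071, 0.112, 0.28, 0.85, 1.08,-1] psi -7.9 L [0.0223 0.0475] R [ 0.0226 -0.039   0.105 ]
[-0.249, -0.081, 0.128, 0.30, 0.99, 1.22,-1] psi -10.0 L [0.0258 0.0474] R [ 0.023 -0.039  0.105]
```

Emit:
{"method": "play_rows", "body": {"targets": [[[0,0,-0.03,-0.1,0.15,0.2,-1],[0,0,-0.05,-0.15,0.3,0.5,-1],[0,0,-0.08,-0.1,0.45,0.7,-1],[0,0,-0.105,-0.1,0.55,0.9,-1],[0,0,-0.105,-0.1,0.55,0.9,-1],[0,0,-0.105,-0.1,0.55,0.9,-1]]]}}

```text
clock: 15.4
eef_pos: [0.6106, -0.0169, 0.0572]
tool_rot: [150.6, -58.0, 75.5]
force: [-51.9, -20.6, -25.0]
finger_gap: 0.0853
finger_force: 36.8
```

```bash
python3 st2.py; python3 - <<'E'
from h import *
from bench import robot
w=robot.read_camera("wrist");t=robot.read_camera("side")
cv2.imwrite("pics/w5.png",np.hstack([cv2.resize(w["color"][:,:,::-1],(400,300)),cv2.resize(t["color"][120:300,200:440,::-1],(400,300))]))
E
```

```text
15.4
L [-0.0607  0.0142] 0.071 R [ 0.0042 -0.0436] 0.0944 tcp [ 0.6106 -0.0169  0.0572] rot [150.6 -58.   75.5] F [-51.9 -20.6 -25. ]
wrist 2296 washer [-0.0393  0.0305] ext [0.032 0.032]
wrist 81 washer [-0.0568  0.0318] ext [0.003 0.019]
wrist 28 washer [-0.0541  0.0205] ext [0.004 0.007]
top 106 washer [-0.0373  0.0306] ext [0.026 0.023]
side 71 washer [-0.0375  0.0312] ext [0.028 0.025]
flap open rad 0.1365975233221955
```

View pics/w5.png

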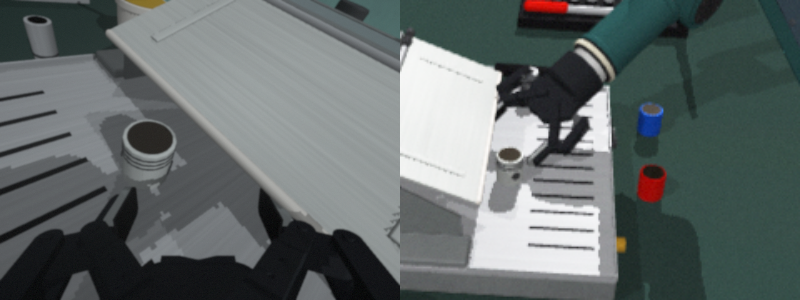

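The right knuckle is meeting the lip: 52 N, with the knuckle at (310,240) on the lip in the wrist view. The piston is untouched at (148,150). I back out, let the flap shut and re-enter with less heading, moving the piston closer to the lip first so less lead is needed.

```bash
python3 - <<'E'
from path2 import *
L1=L0-.003*u(-48);p1,R1,_=poseL(L1,.080,40,26,18);c=cmd(p1,R1)
st=robot.get_state();print((p1-st["eef_pos"]).round(4))
it=[(40,L,*poseL(L,z,40,26,r)) for L,z,r in((L1+[-.012,0],.083,18),(L1+[-.022,-.004],.085,18),(L1-.04*u(-40),.085,18),(L1-.055*u(-40),.085,18))]
rows(c,it)
E
```

```text
[0.0086 0.0007 0.0104]
[0.000, 0.000, 0.000, 0.11, -0.77, -0.96,-1] psi 40 L [-0.0645  0.0144] R [-0.0002 -0.0434  0.108 ]
[0.000, 0.000, 0.000, -0.04, -1.18, -1.97,-1] psi 40 L [-0.0745  0.0104] R [-0.0102 -0.0474  0.11  ]
[0.000, 0.000, 0.000, -1.24, -0.40, -3.81,-1] psi 40 L [-0.0832 -0.0114] R [-0.0188 -0.0691  0.11  ]
[0.000, 0.000, 0.000, -1.87, -0.61, -5.16,-1] psi 40 L [-0.0947 -0.021 ] R [-0.0303 -0.0787  0.11  ]
```

Emit:
{"method": "play_rows", "body": {"targets": [[[0,0,0,0.05,-0.4,-0.5,-1],[0,0,0,0.1,-0.8,-1,-1],[0,0,0,0,-1,-1.5,-1],[0,0,0,0,-1.2,-2,-1],[0,0,0,-0.5,-0.8,-2.8,-1],[0,0,0,-1.2,-0.4,-3.8,-1],[0,0,0,-1.9,-0.6,-5.2,-1],[0,0,0,-1.9,-0.6,-5.2,-1]]]}}

```text
clock: 16.32
eef_pos: [0.5788, -0.0562, 0.0731]
tool_rot: [147.5, -58.6, 78.2]
force: [0.0, -0.4, 0.9]
finger_gap: 0.0853
finger_force: 0.0
```

```bash
python3 st2.py; python3 - <<'E'
from path2 import *
s=robot.get_state();P=np.array([-.0378,.0307])
psi=30
C=P-.019*u(-psi)
for nm,L,z,r in(("start",C-.045*u(-psi),.088,4),("low",C-.045*u(-psi),.071,4),("near",C-.003*u(-psi),.071,4),("push",C+.010*u(-psi),.071,4)):
    p,R,Q=poseL(L,z,psi,28,r);print(nm,row(s,p,R),"L",L.round(4),"R",Q.round(4))
E
```

```text
16.3167
L [-0.094  -0.0243] 0.0853 R [-0.0298 -0.0821] 0.1105 tcp [ 0.5788 -0.0562  0.0731] rot [147.5 -58.6  78.2] F [ 0.  -0.4  0.9]
wrist 30 washer [-0.003   0.0384] ext [0.002 0.027]
wrist 1136 washer [-0.0392  0.0305] ext [0.032 0.032]
wrist 88 washer [-0.0553  0.0273] ext [0.012 0.027]
top 102 washer [-0.0373  0.0306] ext [0.025 0.023]
side 70 washer [-0.0376  0.0315] ext [0.026 0.027]
flap open rad -0.0014003636798428643
start [-0.146 -0.063  0.323 -0.38  -1.35   0.35 ] L [-0.0932 -0.0013] R [-0.0458 -0.0776  0.0935]
low [-0.146 -0.063  0.323 -1.84  -1.82   1.1  ] L [-0.0932 -0.0013] R [-0.0458 -0.0776  0.0765]
near [-0.146 -0.063  0.323 -0.33  -0.57   4.81 ] L [-0.0569  0.0197] R [-0.0094 -0.0566  0.0765]
push [-0.146 -0.063  0.323  0.13  -0.18   5.96 ] L [-0.0456  0.0262] R [ 0.0018 -0.0501  0.0765]
```

Emit:
{"method": "play_rows", "body": {"targets": [[[-0.05,-0.02,0.1,-0.1,-0.5,0.1,-1],[-0.1,-0.04,0.21,-0.3,-0.9,0.2,-1],[-0.146,-0.063,0.323,-0.4,-1.3,0.3,-1],[-0.146,-0.063,0.323,-1.1,-1.6,0.7,-1],[-0.146,-0.063,0.323,-1.8,-1.8,1.1,-1],[-0.146,-0.063,0.323,-1.8,-1.8,1.1,-1]]]}}

```text
clock: 16.97
eef_pos: [0.5709, -0.0446, 0.0462]
tool_rot: [172.7, -61.7, 40.1]
force: [0.0, -1.0, 0.3]
finger_gap: 0.0855
finger_force: 0.0
```

```bash
python3 st2.py; python3 - <<'E'
from path2 import *
s=robot.get_state();P=np.array([-.0378,.0307])
psi=30
C=P-.019*u(-psi)
for nm,L,z,r in(("low",C-.045*u(-psi),.071,4),("near",C-.003*u(-psi),.071,4),("push",C+.010*u(-psi),.071,4)):
    p,R,Q=poseL(L,z,psi,28,r);print(nm,row(s,p,R),"L",L.round(4),"R",Q.round(4))
E
```

```text
16.9667
L [-0.0932 -0.0007] 0.0697 R [-0.0456 -0.0769] 0.0751 tcp [ 0.5709 -0.0446  0.0462] rot [172.7 -61.7  40.1] F [ 0.  -1.   0.3]
wrist 1388 washer [-0.0395  0.0305] ext [0.031 0.032]
wrist 78 washer [-0.0565  0.0312] ext [0.005 0.023]
wrist 27 washer [-0.0506  0.0169] ext [0.008 0.006]
top 102 washer [-0.0373  0.0306] ext [0.026 0.023]
side 71 washer [-0.0376  0.0314] ext [0.026 0.028]
flap open rad -0.001250366778248968
low [-0.001  0.     0.001  0.02  -0.    -0.03 ] L [-0.0932 -0.0013] R [-0.0458 -0.0776  0.0765]
near [-1.00e-03  0.00e+00  1.00e-03  1.99e+00  1.40e-01  3.68e+00] L [-0.0569  0.0197] R [-0.0094 -0.0566  0.0765]
push [-1.00e-03  0.00e+00  1.00e-03  2.60e+00  1.90e-01  4.82e+00] L [-0.0456  0.0262] R [ 0.0018 -0.0501  0.0765]
```

Emit:
{"method": "play_rows", "body": {"targets": [[[0,0,0,0.3,0,0.6,-1],[0,0,0,0.7,0,1.2,-1],[0,0,0,1,0.1,1.9,-1],[0,0,0,1.4,0.1,2.5,-1],[0,0,0,1.7,0.1,3.1,-1],[0,0,0,2,0.1,3.6,-1],[0,0,0,2.1,0.15,3.9,-1],[0,0,0,2.2,0.15,4.1,-1]]]}}

```text
clock: 17.78
eef_pos: [0.6105, -0.0198, 0.0475]
tool_rot: [172.6, -61.7, 40.1]
force: [-0.4, -0.4, 0.3]
finger_gap: 0.0854
finger_force: 0.2
```

Emit:
{"method": "play_rows", "body": {"targets": [[[0,0,0,0.1,0,0.2,-1],[0,0,0,0.2,0,0.4,-1],[0,0,0,0.3,0,0.6,-1],[0,0,0,0.35,0,0.65,-1],[0,0,0,0.35,0,0.65,-1]]]}}

```text
clock: 18.2
eef_pos: [0.6162, -0.0162, 0.0475]
tool_rot: [172.7, -61.7, 40.0]
force: [-0.0, 0.2, 0.6]
finger_gap: 0.0853
finger_force: 0.0
```

```bash
python3 st2.py
```

```text
18.2
L [-0.0471  0.0264] 0.071 R [ 0.0004 -0.0499] 0.0764 tcp [ 0.6162 -0.0162  0.0475] rot [172.7 -61.7  40. ] F [-0.   0.2  0.6]
wrist 2563 washer [-0.0325  0.0344] ext [0.032 0.032]
wrist 165 washer [-0.0464  0.0283] ext [0.019 0.028]
top 99 washer [-0.0303  0.0351] ext [0.023 0.023]
side 73 washer [-0.0305  0.0353] ext [0.028 0.026]
flap open rad -0.0010159914032140671
```

```bash
cat > lift.py <<'E'
from path2 import *
PI=28
s=robot.get_state()
r0=np.array([.0004,-.0499])
def it(lst):
    return [(psi,Q[:2],p,R,Q) for psi,(p,R,Q) in ((q[3],poseR(np.array(q[0]),q[1],q[3],PI,q[2])) for q in lst)]
for psi,_,p,R,Q in it([((-.002,-.05),.083,7,30),((-.003,-.05),.091,11,30),((-.003,-.05),.099,15,30),((-.003,-.05),.103,17,30),((.001,-.05),.103,17,30)]):
    print(row(s,p,R),"L",Q.round(4))
E
python3 lift.py
```

```text
[-0.001  0.001 -0.053  0.26  -0.02  -0.48 ] L [-0.0511  0.0248  0.0733]
[-0.001  0.001 -0.123  0.62   0.08  -0.93 ] L [-0.0542  0.0225  0.0758]
[-1.00e-03  1.00e-03 -1.93e-01  1.03e+00  2.50e-01 -1.31e+00] L [-0.0559  0.0198  0.0784]
[-1.00e-03  1.00e-03 -2.28e-01  1.23e+00  3.40e-01 -1.50e+00] L [-0.0567  0.0184  0.0798]
[-1.00e-03  1.00e-03 -2.28e-01  1.38e+00  5.50e-01 -1.19e+00] L [-0.0527  0.0184  0.0798]
```

Emit:
{"method": "play_rows", "body": {"targets": [[[0,0,-0.03,0.1,0,-0.3,-1],[0,0,-0.05,0.25,0,-0.5,-1],[0,0,-0.09,0.45,0.05,-0.7,-1],[0,0,-0.12,0.6,0.1,-0.9,-1],[0,0,-0.16,0.8,0.15,-1.1,-1],[0,0,-0.19,1.0,0.25,-1.3,-1],[0,0,-0.23,1.2,0.35,-1.5,-1],[0,0,-0.23,1.2,0.35,-1.5,-1]]]}}

```text
clock: 19.02
eef_pos: [0.6115, -0.0229, 0.0661]
tool_rot: [150.8, -57.5, 65.2]
force: [0.0, -0.3, 0.4]
finger_gap: 0.0853
finger_force: 0.0
```

```bash
python3 st2.py
```

```text
19.0167
L [-0.0566  0.0177] 0.08 R [-0.0027 -0.0504] 0.1036 tcp [ 0.6115 -0.0229  0.0661] rot [150.8 -57.5  65.2] F [ 0.  -0.3  0.4]
wrist 32 washer [-0.003   0.0527] ext [0.002 0.023]
wrist 2151 washer [-0.0324  0.0346] ext [0.032 0.032]
wrist 39 washer [-0.0029  0.0109] ext [0.002 0.026]
wrist 152 washer [-0.048   0.0327] ext [0.013 0.032]
top 102 washer [-0.0304  0.0349] ext [0.026 0.025]
side 74 washer [-0.0305  0.0352] ext [0.028 0.026]
flap open rad -0.0007334776265339737
```

The tip slipped out from under the lip: flap shut, no harm done. I go in again, deeper.

```bash
cat > lift.py <<'E'
from path2 import *
PI=28
s=robot.get_state();tips(s)
def go(lst,c=s):
    for L,z,r in lst:
        p,R,Q=poseL(np.array(L),z,30,PI,r);print(row(c,p,R),"R",Q.round(4))
go([((-.072,.008),.080,17),((-.072,.008),.071,4),((-.049,.022),.071,4)])
p,R,Q=poseL(np.array((-.049,.022)),.071,30,PI,4)
print("lift");go([((-.0485,.022),.074,8),((-.0485,.022),.078,12),((-.048,.022),.080,17),((-.048,.022),.083,17)],cmd(p,R))
E
python3 lift.py
```

```text
L [-0.0567  0.018 ] 0.0796 R [-0.0028 -0.0502] 0.1029 tcp [ 0.6114 -0.0226  0.0654] rot [151.1 -57.5  64.9] F [0.8 0.2 0.9]
[-1.00e-03  0.00e+00  2.00e-03 -8.20e-01 -1.40e-01 -1.64e+00] R [-0.0183 -0.0604  0.1032]
[-1.00e-03  0.00e+00  2.29e-01 -2.57e+00 -7.30e-01 -1.22e+00] R [-0.0246 -0.0683  0.0765]
[-1.00e-03  0.00e+00  2.29e-01 -1.34e+00 -4.10e-01  1.16e+00] R [-0.0016 -0.0543  0.0765]
lift
[ 0.    0.   -0.07  0.6   0.11 -0.1 ] R [ 0.0012 -0.0522  0.0851]
[ 0.    0.   -0.14  1.27  0.17 -0.29] R [ 0.0031 -0.0498  0.0945]
[-0.     0.    -0.227  1.87   0.23  -0.35 ] R [ 0.0057 -0.0464  0.1032]
[-0.     0.    -0.227  2.13   0.25  -0.49 ] R [ 0.0057 -0.0464  0.1062]
```

Emit:
{"method": "play_rows", "body": {"targets": [[[0,0,0,-0.4,-0.1,-0.8,-1],[0,0,0,-0.8,-0.1,-1.6,-1],[0,0,0.11,-1.7,-0.4,-1.4,-1],[0,0,0.23,-2.6,-0.7,-1.2,-1],[0,0,0.23,-2.2,-0.6,-0.4,-1],[0,0,0.23,-1.8,-0.5,0.3,-1],[0,0,0.23,-1.4,-0.4,1.1,-1],[0,0,0.23,-1.3,-0.4,1.2,-1]]]}}

```text
clock: 19.83
eef_pos: [0.6159, -0.0191, 0.0483]
tool_rot: [172.3, -61.7, 40.5]
force: [-0.4, 0.2, 0.1]
finger_gap: 0.0857
finger_force: 0.0
```

Emit:
{"method": "play_rows", "body": {"targets": [[[0,0,-0.04,0.3,0.05,0,-1],[0,0,-0.07,0.6,0.1,-0.1,-1],[0,0,-0.1,0.9,0.15,-0.2,-1],[0,0,-0.14,1.25,0.15,-0.3,-1],[0,0,-0.18,1.6,0.2,-0.3,-1],[0,0,-0.225,1.9,0.2,-0.35,-1],[0,0,-0.225,2.1,0.25,-0.5,-1],[0,0,-0.225,2.1,0.25,-0.5,-1]]]}}

```text
clock: 20.5
eef_pos: [0.6166, -0.0162, 0.0667]
tool_rot: [152.2, -57.4, 64.0]
force: [-9.6, -0.0, -7.7]
finger_gap: 0.0855
finger_force: 5.9
```

```bash
python3 st2.py
```

```text
20.5
L [-0.0511  0.0242] 0.0814 R [ 0.003 -0.044] 0.104 tcp [ 0.6166 -0.0162  0.0667] rot [152.2 -57.4  64. ] F [-9.6 -0.  -7.7]
wrist 2406 washer [-0.0324  0.0346] ext [0.032 0.032]
wrist 124 washer [-0.0491  0.0338] ext [0.007 0.025]
top 111 washer [-0.0301  0.0345] ext [0.026 0.025]
side 76 washer [-0.0306  0.036 ] ext [0.028 0.027]
flap open rad 0.21521581178574417
```

Flap held at 0.215 rad with 12 N. The piston is at (-0.0304, 0.0352). Next: the pivot path, relative to the measured pose.

```bash
cat > piv.py <<'E'
from path2 import *
import path2,sys
path2.PI=28;path2.RO=17;path2.e=8.
s=robot.get_state();tips(s)
P=np.array([-.0304,.0352]);ps=27
L0=P-.019*u(-(ps+8))
T=traj(S=.071,pe=-15,N=24,L0=L0,ps=ps,z=.081)
if __name__=="__main__":
    print("approach");rows(s,[T[0]])
    for a in(0,8,16):
        print("call");rows(s if 0 else cmd(T[a][2],T[a][3]),T[a+1:a+9])
    for t in T[::4]: ps_=np.radians(t[0]);print(round(t[0],1),"xR",t[4][0].round(4),"limit",round(.033*np.cos(ps_)-.028*np.sin(ps_)-.013,4),"P~",(t[1]+.019*u(-(t[0]+8))).round(4))
E
python3 piv.py
```

```text
L [-0.0508  0.0241] 0.0814 R [ 0.0033 -0.0441] 0.104 tcp [ 0.6169 -0.0163  0.0667] rot [152.2 -57.4  64.1] F [-10.3   0.1  -6.8]
approach
[-0.051, -0.008, 0.020, -0.02, 0.43, 0.15,-1] psi 27 L [-0.046   0.0243] R [ 0.0041 -0.0468  0.1042]
call
[-0.026, -0.008, 0.014, 0.05, 0.09, 0.13,-1] psi 25.2 L [-0.0435  0.0259] R [ 0.0044 -0.0467  0.1042]
[-0.052, -0.016, 0.029, 0.09, 0.17, 0.27,-1] psi 23.5 L [-0.041   0.0275] R [ 0.0047 -0.0465  0.1042]
[-0.077, -0.024, 0.043, 0.14, 0.27, 0.40,-1] psi 21.8 L [-0.0384  0.0289] R [ 0.005  -0.0464  0.1042]
[-0.103, -0.032, 0.057, 0.18, 0.36, 0.52,-1] psi 20.0 L [-0.0358  0.0303] R [ 0.0053 -0.0463  0.1042]
[-0.129, -0.039, 0.072, 0.22, 0.47, 0.65,-1] psi 18.2 L [-0.0331  0.0316] R [ 0.0056 -0.0462  0.1042]
[-0.155, -0.047, 0.086, 0.26, 0.57, 0.77,-1] psi 16.5 L [-0.0304  0.0329] R [ 0.0058 -0.0462  0.1042]
[-0.181, -0.055, 0.100, 0.29, 0.68, 0.89,-1] psi 14.8 L [-0.0277  0.034 ] R [ 0.0061 -0.0461  0.1042]
[-0.206, -0.063, 0.115, 0.32, 0.79, 1.01,-1] psi 13.0 L [-0.025   0.0351] R [ 0.0064 -0.046   0.1042]
call
[-0.026, -0.008, 0.014, 0.05, 0.09,
[... 1215 characters left out ...]
 0.65,-1] psi -9.8 L [0.0128 0.0409] R [ 0.0104 -0.046   0.1042]
[-0.155, -0.047, 0.086, 0.26, 0.57, 0.77,-1] psi -11.5 L [0.0158 0.0407] R [ 0.0107 -0.0461  0.1042]
[-0.181, -0.055, 0.100, 0.29, 0.68, 0.89,-1] psi -13.2 L [0.0187 0.0404] R [ 0.011  -0.0462  0.1042]
[-0.206, -0.063, 0.115, 0.32, 0.79, 1.01,-1] psi -15.0 L [0.0216 0.0401] R [ 0.0113 -0.0463  0.1042]
27 xR 0.0041 limit 0.0037 P~ [-0.0304  0.0352]
20.0 xR 0.0053 limit 0.0084 P~ [-0.019   0.0392]
13.0 xR 0.0064 limit 0.0129 P~ [-0.0072  0.0419]
6.0 xR 0.0077 limit 0.0169 P~ [0.0048 0.043 ]
-1.0 xR 0.0089 limit 0.0205 P~ [0.0169 0.0427]
-8.0 xR 0.0101 limit 0.0236 P~ [0.0289 0.041 ]
-15.0 xR 0.0113 limit 0.0261 P~ [0.0405 0.0378]
```

Emit:
{"method": "play_rows", "body": {"targets": [[[-0.017,-0.003,0.007,0,0.15,0.05,-1],[-0.034,-0.005,0.013,0,0.3,0.1,-1],[-0.051,-0.008,0.02,0,0.43,0.15,-1],[-0.051,-0.008,0.02,0,0.43,0.15,-1]]]}}

```text
clock: 20.98
eef_pos: [0.6218, -0.0189, 0.068]
tool_rot: [150.9, -57.7, 61.9]
force: [-6.1, 0.6, -6.3]
finger_gap: 0.0854
finger_force: 4.0
```

```bash
python3 st2.py
```

```text
20.9833
L [-0.0448  0.0242] 0.082 R [ 0.0052 -0.0469] 0.1053 tcp [ 0.6218 -0.0189  0.068 ] rot [150.9 -57.7  61.9] F [-6.1  0.6 -6.3]
wrist 2562 washer [-0.0318  0.035 ] ext [0.033 0.033]
wrist 142 washer [-0.0484  0.0349] ext [0.006 0.027]
wrist 127 washer [-0.0568  0.0191] ext [0.008 0.007]
top 107 washer [-0.0296  0.0343] ext [0.024 0.025]
side 78 washer [-0.0298  0.0361] ext [0.028 0.03 ]
flap open rad 0.23231426413293976
```

Contact is as planned: distance 18.7 mm, direction 36° against 35° wanted. First third of the pivot.

Emit:
{"method": "play_rows", "body": {"targets": [[[-0.026,-0.008,0.014,0.05,0.09,0.13,-1],[-0.052,-0.016,0.029,0.09,0.17,0.27,-1],[-0.077,-0.024,0.043,0.14,0.27,0.4,-1],[-0.103,-0.032,0.057,0.18,0.36,0.52,-1],[-0.129,-0.039,0.072,0.22,0.47,0.65,-1]]]}}

```text
clock: 21.55
eef_pos: [0.6321, -0.0214, 0.0687]
tool_rot: [150.6, -57.8, 53.2]
force: [-2.8, -0.6, -4.4]
finger_gap: 0.0852
finger_force: 2.7
```

```bash
python3 st2.py
```

```text
21.55
L [-0.03   0.029] 0.0825 R [ 0.0082 -0.049 ] 0.1061 tcp [ 0.6321 -0.0214  0.0687] rot [150.6 -57.8  53.2] F [-2.8 -0.6 -4.4]
wrist 2943 washer [-0.0171  0.0422] ext [0.035 0.036]
wrist 174 washer [-0.0345  0.0426] ext [0.008 0.028]
wrist 909 washer [-0.0517  0.0233] ext [0.025 0.016]
top 64 washer [-0.0211  0.0424] ext [0.015 0.025]
side 48 washer [-0.0203  0.0429] ext [0.016 0.028]
flap open rad 0.24150018395835593
```

The piston has drifted about 5 mm to the outer side of the tip. The wrist camera still sees it, so I re-centre: back 3 mm, left 5 mm, then go on in short steps.

```bash
cat > piv2.py <<'E'
from path2 import *
import path2,sys
path2.PI=28;path2.RO=17;path2.e=8.
s=robot.get_state();tips(s)
px,py,ps,pe,S,N=[float(a) for a in sys.argv[1:7]];N=int(N)
P=np.array([px,py]);L0=P-.019*u(-(ps+8))
T=traj(S=S,pe=pe,N=N,L0=L0,ps=ps,z=.081)
Lb=L0-.004*u(-(ps+8))
print("recentre");rows(s,[(ps,Lb,*poseL(Lb,.081,ps,28,17)),T[0]])
for a in range(0,N,6):
    print("call");rows(cmd(T[a][2],T[a][3]),T[a+1:a+7])
E
python3 piv2.py -.015 .042 18 -15 .056 18
```

```text
L [-0.0306  0.0304] 0.0825 R [ 0.0079 -0.0476] 0.1059 tcp [ 0.6316 -0.0199  0.0686] rot [150.8 -57.8  53.3] F [-3.9 -0.9 -5.4]
recentre
[-0.001, -0.006, 0.003, -0.27, -0.39, -0.33,-1] psi 18.0 L [-0.0357  0.0319] R [ 0.0027 -0.0461  0.1042]
[-0.001, -0.006, 0.003, -0.08, -0.39, 0.03,-1] psi 18.0 L [-0.0321  0.0337] R [ 0.0063 -0.0444  0.1042]
call
[-0.027, -0.008, 0.015, 0.05, 0.09, 0.14,-1] psi 16.2 L [-0.0292  0.0349] R [ 0.0066 -0.0443  0.1042]
[-0.054, -0.017, 0.030, 0.10, 0.18, 0.28,-1] psi 14.3 L [-0.0264  0.0361] R [ 0.0069 -0.0442  0.1042]
[-0.081, -0.025, 0.045, 0.15, 0.28, 0.42,-1] psi 12.5 L [-0.0234  0.0372] R [ 0.0072 -0.0441  0.1042]
[-0.108, -0.033, 0.060, 0.19, 0.38, 0.55,-1] psi 10.7 L [-0.0205  0.0382] R [ 0.0076 -0.0441  0.1042]
[-0.135, -0.041, 0.075, 0.23, 0.49, 0.68,-1] psi 8.8 L [-0.0175  0.0391] R [ 0.0079 -0.044   0.1042]
[-0.162, -0.050, 0.090, 0.27, 0.60, 0.81,-1] psi 7.0 L [-0.0145  0.0399] R [ 0.0082 -0.044   0.1042]
call
[-0.027, -0.008, 0.015, 0.05, 0.09, 0.14,-1] psi 5.2 L [-0.0115  0.0406] R [ 0.0086 -0.044   0.1042]
[-0.054, -0.017, 0.030, 0.10, 0.18
[... 377 characters left out ...]
, -0.050, 0.090, 0.27, 0.60, 0.81,-1] psi -4.0 L [0.0039 0.0427] R [ 0.0102 -0.044   0.1042]
call
[-0.027, -0.008, 0.015, 0.05, 0.09, 0.14,-1] psi -5.8 L [0.007  0.0428] R [ 0.0106 -0.0441  0.1042]
[-0.054, -0.017, 0.030, 0.10, 0.18, 0.28,-1] psi -7.7 L [0.0101 0.0428] R [ 0.0109 -0.0441  0.1042]
[-0.081, -0.025, 0.045, 0.15, 0.28, 0.42,-1] psi -9.5 L [0.0132 0.0428] R [ 0.0112 -0.0442  0.1042]
[-0.108, -0.033, 0.060, 0.19, 0.38, 0.55,-1] psi -11.3 L [0.0163 0.0426] R [ 0.0115 -0.0442  0.1042]
[-0.135, -0.041, 0.075, 0.23, 0.49, 0.68,-1] psi -13.2 L [0.0194 0.0423] R [ 0.0119 -0.0443  0.1042]
[-0.162, -0.050, 0.090, 0.27, 0.60, 0.81,-1] psi -15.0 L [0.0225 0.0419] R [ 0.0122 -0.0444  0.1042]
```

Emit:
{"method": "play_rows", "body": {"targets": [[[0,0,0,-0.15,-0.1,-0.3,-1],[0,0,0,-0.15,-0.3,-0.3,-1],[0,0,0,-0.15,-0.4,-0.2,-1],[0,0,0,0,-0.4,0,-1],[0,0,0,0,-0.4,0,-1],[0,0,0,0,-0.4,0,-1]]]}}

```text
clock: 22.2
eef_pos: [0.6299, -0.0172, 0.0676]
tool_rot: [150.7, -57.8, 53.2]
force: [-6.0, -1.1, -5.3]
finger_gap: 0.0856
finger_force: 3.6
```

```bash
python3 st2.py
```

```text
22.2
L [-0.0321  0.0331] 0.0815 R [ 0.0063 -0.0448] 0.1049 tcp [ 0.6299 -0.0172  0.0676] rot [150.7 -57.8  53.2] F [-6.  -1.1 -5.3]
wrist 2870 washer [-0.0168  0.0426] ext [0.035 0.035]
wrist 199 washer [-0.0333  0.0419] ext [0.014 0.034]
wrist 850 washer [-0.0545  0.0269] ext [0.023 0.015]
top 64 washer [-0.021   0.0424] ext [0.014 0.025]
side 49 washer [-0.0202  0.0429] ext [0.016 0.027]
flap open rad 0.22054304369641858
```

Emit:
{"method": "play_rows", "body": {"targets": [[[-0.027,-0.008,0.015,0.05,0.09,0.14,-1],[-0.054,-0.017,0.03,0.1,0.18,0.28,-1],[-0.081,-0.025,0.045,0.15,0.26,0.42,-1],[-0.108,-0.033,0.06,0.2,0.35,0.55,-1],[-0.135,-0.041,0.075,0.25,0.45,0.68,-1],[-0.162,-0.05,0.09,0.3,0.55,0.81,-1],[-0.162,-0.05,0.09,0.3,0.55,0.81,-1]]]}}

```text
clock: 22.93
eef_pos: [0.6491, -0.0218, 0.0596]
tool_rot: [152.8, -56.9, 40.5]
force: [-43.0, -7.7, -19.0]
finger_gap: 0.0852
finger_force: 15.1
```

```bash
sed -i 's/w2(\[-.02,.04\])/w2([.0,.042])/' st2.py; python3 st2.py
```

```text
22.9333
L [-0.0055  0.0361] 0.0747 R [ 0.0178 -0.0479] 0.0971 tcp [ 0.6491 -0.0218  0.0596] rot [152.8 -56.9  40.5] F [-43.   -7.7 -19. ]
wrist 1803 washer [-0.0061  0.0508] ext [0.016 0.036]
wrist 765 washer [-0.0374  0.0332] ext [0.019 0.014]
flap open rad 0.19825421886023836
```

```bash
python3 - <<'E'
from h import *
from bench import robot
s=robot.get_state();print(s["clock"],s["joints"].round(1),s["force"],s["tool_rot"]);tips(s)
R=Ro.from_euler('xyz',s["tool_rot"],degrees=True);z=R.as_matrix()[:,2];print("heading",np.degrees(np.arctan2(z[1],z[0]))-YD,"pitch",np.degrees(np.arcsin(-z[2])))
w=robot.read_camera("wrist");t=robot.read_camera("side")
cv2.imwrite("pics/w6.png",np.hstack([cv2.resize(w["color"][:,:,::-1],(400,300)),cv2.resize(t["color"][120:300,200:440,::-1],(400,300))]))
E
```

```text
23.0833 [ -26.4   48.1  136.2  145.8   64.5 -109.3] [-41.54855186  -2.58519543 -17.98935811] [152.79361739 -56.9704289   40.58530182]
L [-0.0057  0.036 ] 0.0747 R [ 0.0177 -0.0479] 0.0971 tcp [ 0.6489 -0.0219  0.0597] rot [152.8 -57.   40.6] F [-41.5  -2.6 -18. ]
heading 7.400133119104396 pitch 28.997275864576103
```

View pics/w6.png

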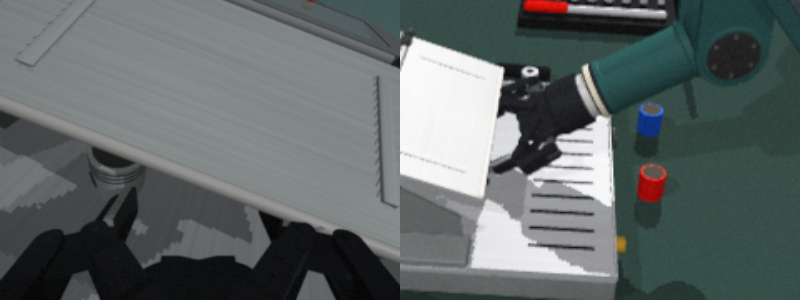

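Joint 3 is at its limit (136.2), so the arm pushed the hand about 10 mm too far forward and the knuckle is pressing on the lip. The piston, at (115,160) under the lip, lies left of the tip. I steepen the pitch to 40° (wrist farther from the base), back off and move left.

```bash
cat > rec.py <<'E'
from path2 import *
import path2
path2.PI=28;path2.RO=17;path2.e=8.
T=traj(S=.056,pe=-15,N=18,L0=np.array([-.0321,.0337]),ps=18,z=.0815)
p,R,_=T[6][2:5];c=cmd(p,R);s=robot.get_state()
print("cmd-meas",(p-s["eef_pos"]).round(4),T[6][1])
tgt=np.array([-.020,.042])
for nm,b in(("ideal",c),("meas",s)):
    print(nm);rows(b,[(7,np.array(L),*poseL(np.array(L),z,7,q,17)) for L,z,q in(((-.018,.040),.081,31),((-.020,.042),.081,35),((-.020,.042),.081,40))])
E
python3 rec.py
```

```text
cmd-meas [-0.0088  0.0035  0.0077] [-0.01453935  0.03994731]
ideal
[0.015, -0.050, -0.000, -0.36, -0.16, -0.27,-1] psi 7 L [-0.018  0.04 ] R [ 0.0059 -0.0438  0.1036]
[0.036, -0.117, -0.000, -0.62, -0.47, -0.42,-1] psi 7 L [-0.02   0.042] R [ 0.0055 -0.0416  0.1026]
[0.061, -0.200, -0.000, -0.92, -0.56, -0.45,-1] psi 7 L [-0.02   0.042] R [ 0.0073 -0.0414  0.1012]
meas
[0.004, -0.035, -0.004, 0.04, -0.55, -1.34,-1] psi 7 L [-0.018  0.04 ] R [ 0.0059 -0.0438  0.1036]
[0.024, -0.102, -0.004, -0.22, -0.86, -1.49,-1] psi 7 L [-0.02   0.042] R [ 0.0055 -0.0416  0.1026]
[0.050, -0.186, -0.004, -0.52, -0.95, -1.51,-1] psi 7 L [-0.02   0.042] R [ 0.0073 -0.0414  0.1012]
```

Emit:
{"method": "play_rows", "body": {"targets": [[[0.01,-0.03,0,-0.2,-0.1,-0.2,-1],[0.015,-0.05,0,-0.35,-0.2,-0.3,-1],[0.036,-0.117,0,-0.6,-0.45,-0.4,-1],[0.061,-0.2,0,-0.9,-0.55,-0.45,-1],[0.061,-0.2,0,-0.9,-0.55,-0.45,-1]]]}}

```text
clock: 23.6
eef_pos: [0.6338, -0.0202, 0.054]
tool_rot: [162.0, -45.9, 33.3]
force: [-31.3, -10.7, -12.0]
finger_gap: 0.085
finger_force: 15.6
```

```bash
cat >> st2.py <<'E'
R=Ro.from_euler('xyz',s["tool_rot"],degrees=True);zz=R.as_matrix()[:,2];print("psi",np.degrees(np.arctan2(zz[1],zz[0]))-YD,"pitch",np.degrees(np.arcsin(-zz[2])),"joints",s["joints"].round(1))
# wrist: ring of crown rear edge: all crown-height points under lip
Pc=cloud(w);x=Pc[...,0]-W[0];y=Pc[...,1]-W[1];xw=c_*x+s_*y;yw=-s_*x+c_*y
m=(np.abs(Pc[...,2]-.092)<.003)&(xw>-.045)&(xw<.06)&(yw>.0)&(yw<.09)&(w["color"].max(2)<140)
if m.sum()>30:
    q=np.stack([xw[m],yw[m]],1);print("crown pts",m.sum(),"x",np.percentile(q[:,0],[1,99]).round(4),"y",np.percentile(q[:,1],[1,99]).round(4))
    h=cv2.convexHull((q*1000).astype(np.float32))[:,0]
E
python3 st2.py
```

```text
23.6
L [-0.0167  0.0387] 0.0758 R [ 0.0112 -0.0447] 0.0951 tcp [ 0.6338 -0.0202  0.054 ] rot [162.  -45.9  33.3] F [-31.3 -10.7 -12. ]
wrist 883 washer [-0.0092  0.0512] ext [0.01  0.031]
wrist 669 washer [-0.0382  0.0367] ext [0.016 0.015]
flap open rad 0.22359784589103032
psi 7.288752659954774 pitch 41.479264682614236 joints [-22.3  35.7 131.7 141.   38.2 -96.1]
crown pts 1143 x [-0.0446 -0.0059] y [0.0311 0.0643]
```

```bash
python3 - <<'E'
from rec import *
p,R,_=poseL(np.array([-.020,.042]),.081,7,40,17);c=cmd(p,R)
print("----");rows(c,[(a,np.array(L),*poseL(np.array(L),z,a,q,17)) for L,z,a,q in(((-.022,.043),.083,6,40),((-.023,.044),.085,4,39),((-.020,.046),.085,3,38))])
E
```

```text
cmd-meas [0.006  0.0008 0.0127] [-0.01453935  0.03994731]
ideal
[0.015, -0.050, -0.000, -0.36, -0.16, -0.27,-1] psi 7 L [-0.018  0.04 ] R [ 0.0059 -0.0438  0.1036]
[0.036, -0.117, -0.000, -0.62, -0.47, -0.42,-1] psi 7 L [-0.02   0.042] R [ 0.0055 -0.0416  0.1026]
[0.061, -0.200, -0.000, -0.92, -0.56, -0.45,-1] psi 7 L [-0.02   0.042] R [ 0.0073 -0.0414  0.1012]
meas
[-0.057, 0.166, -0.005, 0.88, 0.22, -0.55,-1] psi 7 L [-0.018  0.04 ] R [ 0.0059 -0.0438  0.1036]
[-0.036, 0.099, -0.005, 0.60, -0.09, -0.62,-1] psi 7 L [-0.02   0.042] R [ 0.0055 -0.0416  0.1026]
[-0.011, 0.016, -0.005, 0.30, -0.18, -0.58,-1] psi 7 L [-0.02   0.042] R [ 0.0073 -0.0414  0.1012]
----
[-0.013, -0.004, 0.011, 0.00, -0.07, -0.33,-1] psi 6 L [-0.022  0.043] R [ 0.0038 -0.0408  0.1032]
[-0.044, 0.005, 0.033, 0.06, -0.07, -0.66,-1] psi 4 L [-0.023  0.044] R [-0.0005 -0.0407  0.1054]
[-0.062, 0.018, 0.044, 0.30, -0.11, -0.48,-1] psi 3 L [-0.02   0.046] R [ 0.0007 -0.0391  0.1057]
```

Emit:
{"method": "play_rows", "body": {"targets": [[[-0.01,0,0.01,0,-0.07,-0.3,-1],[-0.03,0,0.02,0.05,-0.07,-0.5,-1],[-0.045,0.005,0.033,0.1,-0.07,-0.6,-1],[-0.06,0.018,0.044,0.3,-0.1,-0.5,-1],[-0.06,0.018,0.044,0.3,-0.1,-0.5,-1],[-0.06,0.018,0.044,0.3,-0.1,-0.5,-1]]]}}

```text
clock: 24.25
eef_pos: [0.6379, -0.0176, 0.0633]
tool_rot: [160.1, -48.8, 31.0]
force: [-9.3, -2.1, -6.0]
finger_gap: 0.0856
finger_force: 5.0
```

```bash
python3 st2.py
```

```text
24.25
L [-0.011   0.0431] 0.0835 R [ 0.0104 -0.0419] 0.1036 tcp [ 0.6379 -0.0176  0.0633] rot [160.1 -48.8  31. ] F [-9.3 -2.1 -6. ]
wrist 1138 washer [-0.0083  0.0513] ext [0.011 0.033]
wrist 985 washer [-0.0305  0.0421] ext [0.028 0.019]
side 32 washer [-0.0351  0.0499] ext [0.02  0.009]
flap open rad 0.2744711968421194
psi 3.6578074654017083 pitch 38.30481949676592 joints [ -19.9   37.2  133.8  151.    43.7 -101.1]
crown pts 1578 x [-0.0439 -0.0042] y [0.0347 0.0659]
```

```bash
cat > fin.py <<'E'
from path2 import *
import path2,sys
a=[float(v) for v in sys.argv[1:]]  # px py psi0 psi1 S N pitch zL gapback
px,py,ps,pe,S,N,PIT,zl,gb=a;N=int(N)
path2.PI=PIT;path2.RO=17;path2.e=10.
s=robot.get_state();tips(s)
P=np.array([px,py]);L0=P-.019*u(-(ps+10))
T=traj(S=S,pe=pe,N=N,L0=L0,ps=ps,z=zl)
Lb=L0-gb*u(-(ps+10))
print("recentre");rows(s,[(ps,Lb,*poseL(Lb,zl,ps,PIT,17)),T[0]])
for k in range(0,N,6):
    print("call");rows(cmd(T[k][2],T[k][3]),T[k+1:k+7])
E
python3 fin.py .005 .0513 3.5 -14 .036 12 38 .083 .003
```

```text
L [-0.0111  0.0431] 0.0835 R [ 0.0103 -0.042 ] 0.1037 tcp [ 0.6378 -0.0177  0.0634] rot [160.1 -48.8  31. ] F [-9.4 -1.3 -6.1]
recentre
[-0.004, 0.005, -0.005, -0.20, -0.41, -0.38,-1] psi 3.5 L [-0.0164  0.0462] R [ 0.005  -0.0388  0.1037]
[-0.004, 0.005, -0.005, -0.01, -0.41, -0.15,-1] psi 3.5 L [-0.0135  0.0469] R [ 0.0079 -0.0381  0.1037]
call
[-0.019, -0.006, 0.016, 0.10, 0.06, 0.14,-1] psi 2.0 L [-0.0105  0.0475] R [ 0.0087 -0.0379  0.1037]
[-0.038, -0.012, 0.031, 0.19, 0.13, 0.28,-1] psi 0.6 L [-0.0076  0.048 ] R [ 0.0095 -0.0379  0.1037]
[-0.058, -0.018, 0.047, 0.28, 0.20, 0.42,-1] psi -0.9 L [-0.0046  0.0485] R [ 0.0103 -0.0378  0.1037]
[-0.077, -0.023, 0.063, 0.37, 0.27, 0.56,-1] psi -2.3 L [-0.0017  0.0489] R [ 0.011  -0.0377  0.1037]
[-0.096, -0.029, 0.078, 0.46, 0.35, 0.70,-1] psi -3.8 L [0.0013 0.0492] R [ 0.0118 -0.0377  0.1037]
[-0.115, -0.035, 0.094, 0.55, 0.43, 0.83,-1] psi -5.2 L [0.0043 0.0495] R [ 0.0126 -0.0377  0.1037]
call
[-0.019, -0.006, 0.016, 0.10, 0.06, 0.14,-1] psi -6.7 L [0.0073 0.0497] R [ 0.0133 -0.0377  0.1037]
[-0.038, -0.012, 0.031, 0.19, 0.13, 0.28,-1] psi -8.2 L [0.0103 0.0498] R [ 0.0141 -0.0377  0.1037]
[-0.058, -0.018, 0.047, 0.28, 0.20, 0.42,-1] psi -9.6 L [0.0133 0.0498] R [ 0.0149 -0.0378  0.1037]
[-0.077, -0.023, 0.063, 0.37, 0.27, 0.56,-1] psi -11.1 L [0.0163 0.0497] R [ 0.0157 -0.0379  0.1037]
[-0.096, -0.029, 0.078, 0.46, 0.35, 0.70,-1] psi -12.5 L [0.0193 0.0496] R [ 0.0164 -0.0379  0.1037]
[-0.115, -0.035, 0.094, 0.55, 0.43, 0.83,-1] psi -14.0 L [0.0223 0.0494] R [ 0.0172 -0.0381  0.1037]
```

Emit:
{"method": "play_rows", "body": {"targets": [[[0,0,0,-0.1,-0.1,-0.25,-1],[0,0,0,-0.2,-0.3,-0.4,-1],[0,0,0,-0.2,-0.45,-0.4,-1],[0,0,0,-0.1,-0.45,-0.25,-1],[0,0,0,-0.1,-0.45,-0.25,-1],[0,0,0,-0.1,-0.45,-0.25,-1]]]}}

```text
clock: 24.9
eef_pos: [0.6362, -0.0144, 0.0643]
tool_rot: [159.9, -48.9, 31.2]
force: [-6.1, -2.1, -6.0]
finger_gap: 0.0854
finger_force: 4.4
```

```bash
python3 st2.py
```

```text
24.9
L [-0.0127  0.0464] 0.0843 R [ 0.0087 -0.0386] 0.1046 tcp [ 0.6362 -0.0144  0.0643] rot [159.9 -48.9  31.2] F [-6.1 -2.1 -6. ]
wrist 1172 washer [-0.008   0.0513] ext [0.012 0.033]
wrist 963 washer [-0.031   0.0454] ext [0.03  0.019]
side 32 washer [-0.0348  0.0525] ext [0.019 0.009]
flap open rad 0.27220831505242077
psi 3.6100389832602815 pitch 38.09667453754612 joints [ -19.5   37.3  134.2  151.8   44.3 -101.6]
crown pts 1583 x [-0.0437 -0.0035] y [0.0376 0.0663]
```

Emit:
{"method": "play_rows", "body": {"targets": [[[-0.019,-0.006,0.016,0.1,0.06,0.14,-1],[-0.038,-0.012,0.031,0.19,0.13,0.28,-1],[-0.058,-0.018,0.047,0.28,0.2,0.42,-1],[-0.077,-0.023,0.063,0.37,0.27,0.56,-1],[-0.077,-0.023,0.063,0.37,0.27,0.56,-1]]]}}

```text
clock: 25.47
eef_pos: [0.6424, -0.0148, 0.0637]
tool_rot: [160.0, -48.8, 25.2]
force: [-8.8, -2.2, -6.5]
finger_gap: 0.0851
finger_force: 4.6
```

```bash
python3 st2.py; python3 - <<'E'
from h import *
from bench import robot
w=robot.read_camera("wrist")
cv2.imwrite("pics/w7.png",cv2.resize(w["color"][100:400,60:460,::-1],(800,600)))
E
```

```text
25.4667
L [-0.0018  0.049 ] 0.0837 R [ 0.0107 -0.0377] 0.104 tcp [ 0.6424 -0.0148  0.0637] rot [160.  -48.8  25.2] F [-8.8 -2.2 -6.5]
wrist 1024 washer [-0.0215  0.0498] ext [0.032 0.018]
side 35 washer [-0.0273  0.0584] ext [0.023 0.009]
flap open rad 0.27822685055150775
psi -2.2813731366844356 pitch 38.20667741963299 joints [ -13.9   37.2  133.9  164.7   43.2 -103.7]
crown pts 615 x [-0.0366 -0.01  ] y [0.0434 0.0595]
```

View pics/w7.png

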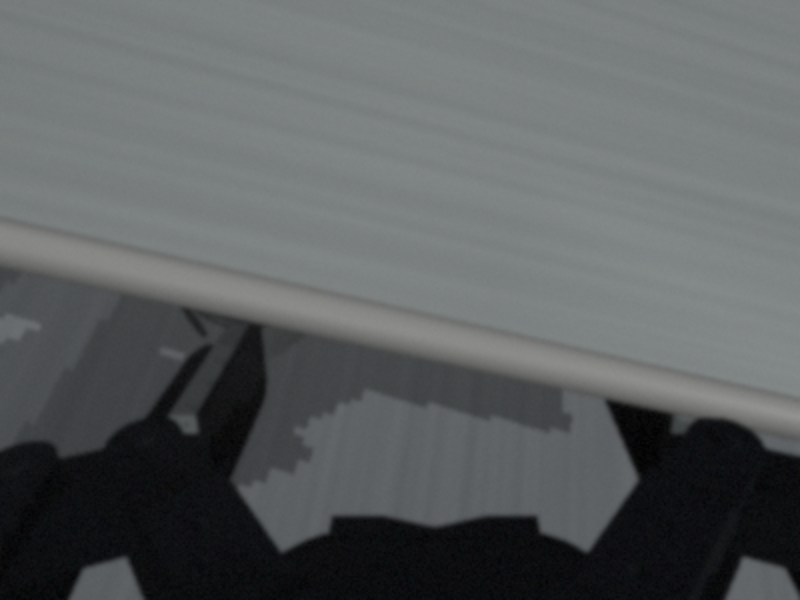

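The left tip at (250,325) sits centrally behind the piston, whose visible base spans about columns 185–305 under the lip. The flap is at 0.28. Continuing.

```bash
sed -i 's/range(0,N,6)/range(0,N,8)/;s/k+7\]/k+9]/' fin.py; python3 fin.py .0170 .0515 -2.3 -15 .028 8 38.2 .0837 0
```

```text
L [-0.0019  0.0489] 0.0837 R [ 0.0107 -0.0379] 0.104 tcp [ 0.6423 -0.0149  0.0637] rot [160.  -48.8  25.3] F [-8.5 -0.7 -6.5]
recentre
[-0.001, -0.000, -0.005, 0.02, 0.01, -0.00,-1] psi -2.3 L [-0.0018  0.049 ] R [ 0.011  -0.0377  0.1044]
[-0.001, -0.000, -0.005, 0.02, 0.01, -0.00,-1] psi -2.3 L [-0.0018  0.049 ] R [ 0.011  -0.0377  0.1044]
call
[-0.021, -0.006, 0.017, 0.12, 0.07, 0.17,-1] psi -3.9 L [0.0017 0.0493] R [ 0.0121 -0.0376  0.1044]
[-0.042, -0.013, 0.034, 0.24, 0.14, 0.34,-1] psi -5.5 L [0.0051 0.0496] R [ 0.0131 -0.0376  0.1044]
[-0.062, -0.019, 0.051, 0.35, 0.22, 0.51,-1] psi -7.1 L [0.0086 0.0498] R [ 0.0142 -0.0376  0.1044]
[-0.083, -0.025, 0.069, 0.46, 0.31, 0.68,-1] psi -8.6 L [0.0121 0.0499] R [ 0.0153 -0.0377  0.1044]
[-0.104, -0.032, 0.086, 0.57, 0.40, 0.85,-1] psi -10.2 L [0.0156 0.0499] R [ 0.0164 -0.0377  0.1044]
[-0.125, -0.038, 0.103, 0.68, 0.49, 1.01,-1] psi -11.8 L [0.0191 0.0497] R [ 0.0174 -0.0378  0.1044]
[-0.146, -0.045, 0.120, 0.79, 0.60, 1.18,-1] psi -13.4 L [0.0226 0.0495] R [ 0.0185 -0.038   0.1044]
[-0.167, -0.051, 0.137, 0.89, 0.70, 1.34,-1] psi -15.0 L [0.0261 0.0492] R [ 0.0196 -0.0381  0.1044]
```

Emit:
{"method": "play_rows", "body": {"targets": [[[-0.021,-0.006,0.017,0.12,0.07,0.17,-1],[-0.042,-0.013,0.034,0.24,0.14,0.34,-1],[-0.062,-0.019,0.051,0.35,0.22,0.51,-1],[-0.083,-0.025,0.069,0.46,0.31,0.68,-1],[-0.083,-0.025,0.069,0.46,0.31,0.68,-1]]]}}

```text
clock: 26.08
eef_pos: [0.6474, -0.0167, 0.0612]
tool_rot: [160.4, -48.5, 18.4]
force: [-14.7, -3.6, -8.4]
finger_gap: 0.0852
finger_force: 5.7
```

```bash
python3 st2.py; python3 fin.py .0306 .0513 -8.6 -16 .014 4 38.2 .084 0 | tail -4
```

```text
26.0833
L [0.0089 0.0498] 0.0816 R [ 0.0117 -0.0379] 0.1016 tcp [ 0.6474 -0.0167  0.0612] rot [160.4 -48.5  18.4] F [-14.7  -3.6  -8.4]
wrist 217 washer [-0.0138  0.0607] ext [0.011 0.008]
wrist 375 washer [-0.0187  0.049 ] ext [0.019 0.004]
flap open rad 0.26542460287817676
psi -8.690091325492753 pitch 38.64010849733127 joints [  -8.1   37.1  132.6  178.7   41.1 -106.3]
crown pts 388 x [-0.0449 -0.0101] y [0.048  0.0683]
[-0.024, -0.007, 0.020, 0.10, 0.08, 0.15,-1] psi -10.4 L [0.0151 0.0508] R [ 0.0155 -0.0368  0.1047]
[-0.049, -0.015, 0.040, 0.20, 0.16, 0.31,-1] psi -12.3 L [0.0186 0.0507] R [ 0.0162 -0.0369  0.1047]
[-0.073, -0.022, 0.060, 0.30, 0.25, 0.46,-1] psi -14.2 L [0.0221 0.0504] R [ 0.0168 -0.037   0.1047]
[-0.097, -0.030, 0.080, 0.39, 0.35, 0.61,-1] psi -16.0 L [0.0256 0.05  ] R [ 0.0175 -0.0372  0.1047]
```

Emit:
{"method": "play_rows", "body": {"targets": [[[-0.024,-0.007,0.02,0.12,0.08,0.15,-1],[-0.049,-0.015,0.04,0.22,0.16,0.31,-1],[-0.073,-0.022,0.06,0.34,0.25,0.46,-1],[-0.097,-0.03,0.08,0.44,0.35,0.61,-1],[-0.12,-0.037,0.1,0.54,0.45,0.76,-1],[-0.12,-0.037,0.1,0.54,0.45,0.76,-1]]]}}

```text
clock: 26.73
eef_pos: [0.6534, -0.0212, 0.0593]
tool_rot: [160.7, -48.1, 8.9]
force: [-22.7, -3.0, -10.0]
finger_gap: 0.0857
finger_force: 5.1
```

```bash
python3 st2.py
```

```text
26.7333
L [0.0233 0.0481] 0.0798 R [ 0.0119 -0.0389] 0.0997 tcp [ 0.6534 -0.0212  0.0593] rot [160.7 -48.1   8.9] F [-22.7  -3.  -10. ]
wrist 76 washer [-0.026   0.0656] ext [0.005 0.005]
wrist 147 washer [-0.0277  0.0752] ext [0.005 0.006]
flap open rad 0.25707150153040714
psi -18.04069739755976 pitch 39.07731707519829 joints [  -0.6   36.9  129.6  200.    38.  -112.5]
crown pts 147 x [-0.0323 -0.0255] y [0.0639 0.0851]
```

```bash
python3 - <<'E'
from path2 import *
s=robot.get_state()
for psi,x,z in((-16,.009,.101),(-10,.007,.103),(-4,.006,.104),(2,.006,.104)):
    p,R,Q=poseR(np.array([x,-.039]),z,psi,38.5,17);print(row(s,p,R),"L",Q.round(4))
E
```

```text
[ 0.022  0.017 -0.028 -0.17   0.02  -0.38 ] L [0.017  0.0482 0.0804]
[ 0.101  0.041 -0.094 -0.38  -0.09  -0.98 ] L [0.0058 0.0486 0.0824]
[ 0.179  0.064 -0.16  -0.62  -0.2   -1.46 ] L [-0.0043  0.048   0.0834]
[ 0.257  0.088 -0.225 -0.89  -0.29  -1.81 ] L [-0.0134  0.0464  0.0834]
```

Emit:
{"method": "play_rows", "body": {"targets": [[[0.01,0.01,-0.015,-0.1,0,-0.2,-1],[0.022,0.017,-0.028,-0.17,0,-0.4,-1],[0.06,0.03,-0.06,-0.28,-0.05,-0.7,-1],[0.101,0.041,-0.094,-0.38,-0.1,-1,-1],[0.14,0.052,-0.127,-0.5,-0.15,-1.2,-1],[0.179,0.064,-0.16,-0.6,-0.2,-1.45,-1],[0.218,0.076,-0.19,-0.75,-0.25,-1.6,-1],[0.257,0.088,-0.225,-0.9,-0.3,-1.8,-1]]]}}

```text
clock: 27.55
eef_pos: [0.6383, -0.0132, 0.066]
tool_rot: [159.3, -48.8, 30.7]
force: [-11.3, 2.4, -6.4]
finger_gap: 0.0852
finger_force: 4.9
```

```bash
python3 st2.py; python3 - <<'E'
from h import *
from bench import robot
w=robot.read_camera("wrist");Pc=cloud(w);x=Pc[...,0]-W[0];y=Pc[...,1]-W[1];c,s=np.cos(YW),np.sin(YW);xw=c*x+s*y;yw=-s*x+c*y;z=Pc[...,2]
for y0 in np.arange(-.03,.12,.01):
    m=(yw>y0)&(yw<y0+.01)&(xw>-.06)&(xw<.2)
    d=m&(np.abs(z-.05)<.004);g=m&(z>.056)&(z<.098)&(xw>-.03)
    print(round(y0,2),"deck max x",np.round(np.percentile(xw[d],99),4) if d.sum()>10 else None,"others",g.sum(),(np.round(np.percentile(xw[g],[5,95]),3),np.round(np.percentile(z[g],[5,95]),3)) if g.sum()>5 else "")
E
```

```text
27.55
L [-0.0098  0.0482] 0.0856 R [ 0.0101 -0.037 ] 0.1065 tcp [ 0.6383 -0.0132  0.066 ] rot [159.3 -48.8  30.7] F [-11.3   2.4  -6.4]
wrist 1002 washer [-0.0281  0.047 ] ext [0.032 0.019]
side 34 washer [-0.0334  0.0534] ext [0.021 0.009]
flap open rad 0.29354402005616115
psi 2.3598267282380956 pitch 38.06095959560855 joints [ -18.1   37.   134.2  154.7   43.8 -102.4]
crown pts 598 x [-0.0438 -0.0154] y [0.0396 0.0569]
-0.03 deck max x 0.0128 others 0 
-0.02 deck max x 0.0129 others 0 
-0.01 deck max x 0.0128 others 0 
0.0 deck max x 0.0128 others 0 
0.01 deck max x 0.0126 others 0 
0.02 deck max x 0.0126 others 0 
0.03 deck max x 0.0128 others 139 (array([-0.029, -0.019]), array([0.071, 0.083]))
0.04 deck max x 0.0133 others 744 (array([-0.029, -0.013]), array([0.079, 0.097]))
0.05 deck max x 0.0133 others 186 (array([-0.03 , -0.017]), array([0.084, 0.093]))
0.06 deck max x 0.0128 others 0 
0.07 deck max x 0.0126 others 0 
0.08 deck max x 0.0125 others 0 
0.09 deck max x 0.0125 others 0 
0.1 deck max x 0.0122 others 0 
0.11 deck max x 0.0122 others 0
```

The deck under the raised flap is seen clear to x = 0.0128 at every y, so the piston's rear is deeper than that (centre beyond 0.032). Now I withdraw the hand, steepening the pitch to stay in reach.

```bash
python3 - <<'E'
from path2 import *
s=robot.get_state()
for psi,x,y,z,pi in((5,.006,-.037,.100,41),(10,-.004,-.040,.099,43),(15,-.018,-.045,.099,45),(20,-.035,-.052,.101,48),(22,-.055,-.06,.11,51)):
    p,R,Q=poseR(np.array([x,y]),z,psi,pi,17);print(row(s,p,R),"L",Q.round(4))
E
```

```text
[ 0.053 -0.037 -0.029 -0.94  -0.54  -0.21 ] L [-0.0187  0.0472  0.0801]
[ 0.126 -0.051 -0.087 -2.    -0.65  -1.31 ] L [-0.0366  0.0416  0.0798]
[ 0.197 -0.065 -0.146 -3.29  -0.57  -2.8  ] L [-0.0582  0.0333  0.0804]
[ 0.27  -0.097 -0.21  -4.73  -0.26  -4.7  ] L [-0.0828  0.0222  0.0834]
[ 0.303 -0.14  -0.241 -5.72   0.3   -7.11 ] L [-0.1062  0.0121  0.0934]
```

Emit:
{"method": "play_rows", "body": {"targets": [[[0.025,-0.02,-0.015,-0.5,-0.3,-0.1,-1],[0.053,-0.037,-0.029,-0.95,-0.5,-0.2,-1],[0.09,-0.045,-0.06,-1.5,-0.6,-0.8,-1],[0.126,-0.051,-0.087,-2,-0.65,-1.3,-1],[0.16,-0.058,-0.115,-2.6,-0.6,-2,-1],[0.197,-0.065,-0.146,-3.3,-0.55,-2.8,-1],[0.27,-0.097,-0.21,-4.7,-0.25,-4.7,-1],[0.303,-0.14,-0.241,-5.7,0.3,-7.1,-1]]]}}

```text
clock: 28.42
eef_pos: [0.5748, -0.0312, 0.0679]
tool_rot: [165.1, -39.8, 44.8]
force: [0.6, 1.4, 0.5]
finger_gap: 0.0855
finger_force: 0.0
```

```bash
python3 st2.py
```

```text
28.4167
L [-0.0826  0.0211] 0.0925 R [-0.034  -0.0525] 0.1102 tcp [ 0.5748 -0.0312  0.0679] rot [165.1 -39.8  44.8] F [0.6 1.4 0.5]
wrist 52 washer [-0.0031  0.0568] ext [0.002 0.037]
wrist 49 washer [-0.003  0.019] ext [0.003 0.034]
flap open rad -0.0014235994170156419
psi 20.52822315946439 pitch 47.917488253236506 joints [-32.8  28.4 129.6  98.1  33.7 -73.6]
crown pts 593 x [-0.0039  0.006 ] y [0.0012 0.0896]
```

Emit:
{"method": "play_rows", "body": {"targets": [[[0,0,0,0.6,0,-1,-1],[0,0,0,1.4,0,-2.2,-1],[0,0,0,2.3,0,-3.4,-1],[0,0,0,3.3,0,-4.5,-1],[0,0,0,4,0,-5.5,-1],[0,0,0,4,0,-5.5,-1],[0,0,0,4,0,-5.5,-1],[0,0,0,4,0,-5.5,-1]]]}}

```text
clock: 29.23
eef_pos: [0.5621, -0.0224, 0.1336]
tool_rot: [165.2, -39.9, 44.5]
force: [0.4, -0.3, -0.1]
finger_gap: 0.0852
finger_force: 0.0
```

```bash
python3 st2.py; python3 - <<'E'
from h import *
from bench import robot
a=pickle.load(open("c0.pkl","rb"))["top"];b=robot.read_camera("top")
for n,(x0,x1,y0,y1,z0,z1) in dict(spring=(.53,.61,-.235,-.18,.08,.1),tub=(.66,.8,.22,.36,.075,.1),socket=(.5,.62,.2,.32,.05,.075)).items():
    for c in(a,b):
        P=cloud(c);m=(P[...,0]>x0)&(P[...,0]<x1)&(P[...,1]>y0)&(P[...,1]<y1)&(P[...,2]>z0)&(P[...,2]<z1);print(n,m.sum(),P[m].mean(0).round(4))
E
```

```text
29.2333
L [-0.0949  0.0305] 0.1583 R [-0.0466 -0.0433] 0.1759 tcp [ 0.5621 -0.0224  0.1336] rot [165.2 -39.9  44.5] F [ 0.4 -0.3 -0.1]
flap open rad -0.002109800796592398
psi 20.413221438053057 pitch 47.901202082768464 joints [-32.7  17.7 128.6  80.7  33.7 -52.2]
crown pts 388 x [-0.0036  0.0102] y [0.0011 0.0896]
spring 136 [ 0.5677 -0.2053  0.0903]
spring 134 [ 0.5678 -0.2052  0.0906]
tub 1078 [0.7345 0.2883 0.0881]
tub 1075 [0.7345 0.2883 0.0881]
socket 139 [0.5716 0.2666 0.063 ]
socket 139 [0.5716 0.2667 0.063 ]
```

The flap is shut, the spring, socket and tub haven't moved, and the hand is clear.

```bash
python3 -c "
from bench import robot
print(robot.hand_in())"
```

```text
the job is handed in; nothing more can be done
None
```

I handed the job in at 29 s. The piston was pushed in under the raised flap, its centre more than 30 mm behind the lip by the last look before the flap came down. The flap then read fully shut, and spring, socket and tub read unmoved; I did not re-measure the screwdriver, and `hand_in()` returned no verdict.

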